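Seat a cut tube in the length gauge with its pusher lever

TASK

Without gripping it, gently push the red-handled lever of the length gauge round with a finger until it has slid the black tube in the channel fully home against the green end stop, then push the lever back the other way until it rests on its stop pin where the tube can be read freely. Move the tube only by the lever, never with the hand, keep it lying in the channel, and leave the spare tube, the tape measure and the stamp alone.

Things in the scene. Friction and masses are not known exactly. Their poses are not given: they have to be found in the camera images.
- gauge: Length gauge fixed to the bench: aluminium plate 170x270x12 mm (own x -70..+100, y -140..+130). Origin on the bench under the channel, z up. Channel along y at x=0 between rails 29 mm apart, tops 22 mm above the bench; green stop (50x22 mm, 44 mm high) at its +y end. Lever pivot at (+75,-10) mm, handle beyond the channel on the -x side. Two rubber stop pins for the lever, 36 mm high.
- stop_face (a point): Middle of the end stop's face that the tube must touch, at (0, +85, 26) mm in the gauge's frame; the tube pushed along the gauge's +y meets it.
- lever_pivot (a point): Point on the lever's vertical pivot axis, 30 mm above the bench; the pivot boss there has its top at 44 mm.
- lever_handle (a point): Centre of the upright red handle at the lever's end: round post 22 mm across, 36 to 78 mm above the bench, this point at 55 mm. It moves on a circle of 175 mm radius about the pivot. The steel arm is 16 mm wide, 24 to 35 mm above the bench; it passes over the rails and its side pushes the tube's end.
- pusher (a joint): Lever angle, rad: 0 = parked on its stop pin near the channel's open (-y) end; grows as the handle goes to the gauge's +y (clockwise from above), at most 1.35. From pivot to handle, in the gauge's frame, is (-cos p, sin p), p = angle - 0.8. It stays where it is left; moving it takes about 2 N at the handle. With the tube home it touches the tube at about 1.1.
- tube: Black rubber tube lying in the channel, 27 mm in diameter and 58 mm long, long axis own y; origin at mid length on its underside. Home: its origin 29 mm from the end stop's face, at y = +56 mm in the gauge's frame. 12 to 39 mm above the bench.
- spare_tube: Another black rubber tube, 27 x 59 x 27 mm, lying loose beside the gauge; not to be moved. Origin at its underside.
- tape_measure: Black pocket tape measure, 58 x 71 x 32 mm, loose; not to be moved. Origin at its underside.
- stamp: Stamp with a turned wooden handle, 25 x 34 x 64 mm, loose; not to be moved. Origin at its underside.
Mind the look-alikes: they are no part of the job. Leave any blue or pink look-alike of the tube alone.

How it is judged:
On the way, in this order (a step that is already met when the one before it is completed fails the run):
1. the lever has pushed the tube home against the end stop (y of tube in the frame of gauge between 0.0535 and 0.0585 m and x of tube in the frame of gauge between -0.004 and 0.004 m and z of tube in the frame of gauge below 0.016 m and angle between the y axis of tube and the y axis of gauge, either way round below 0.1 rad), for 0.1 s.
2. the lever is back at its stop pin (value of joint pusher below 0.06 rad), for 0.2 s.
At the end, for the whole second after the job is handed in: The tube lies in the channel, straight, its end within 2.5 mm of the end stop; the lever is back within 0.06 rad (10 mm at the handle) of its stop pin; both at rest (all of step 1 and value of joint pusher below 0.06 rad and velocity of joint pusher between -0.05 and 0.05 rad/s and linear speed of tube below 0.01 m/s); the robot touches nothing.
It fails at once if the hand or arm touches the tube (contact force between any of the fingers, the arm and tube above 0.5 N).
It fails at once if the tube is lifted out of the channel (z of tube in the frame of gauge above 0.022 m).
It fails at once if the lever is squeezed or pushed harder than 30 N (contact force between the fingers and pusher above 30 N).
It fails at once if the tube is rammed against the stop with more than 50 N (contact force between tube and gauge above 50 N).
It fails at once if the spare tube, the tape measure or the stamp is moved more than 15 mm (distance of any of spare_tube, tape_measure, stamp from where it was at the start of the episode above 0.015 m).
It also fails if it takes over 72 s, if anything falls off the work surface, if the arm or the gripper's body presses on something with over 40 N, if the wrist force passes 120 N, or if a joint passes its speed limit or range.

ROBOT

A 7-joint arm with a two-finger parallel gripper is mounted at the origin on a cart in front of the work surface, level with it; the furniture and walls round the work are solid. World frame = base frame: x ahead of the robot, y to its left, z up, the work surface at z = 0. Lengths are in m, angles in rad, forces in N, time in s.
With the tool pointing down it reaches from about 0.425 to 0.875 m from the base axis. Payload 8.4 kg.
Tool frame: the origin (TCP) lies midway between the tips of the shut fingers; the grasp point (between the pads) lies 19 mm behind it; z points along the fingers, y is the direction in which the jaws open and shut (so a half turn about z gives the same grasp; the last joint's range is limited). The gripper opens to 85 mm and grips with 20 to 120 N. Pads are 22 mm wide; open, the fingers measure 114 mm over their backs; the gripper's body (76 mm by 85 mm) begins 54 mm behind the grasp point. The pads swing forward as they close: fully open they stand 13 mm farther back than shut.
Start: joints at [-1.205, 0.333, 0.04, 1.465, -0.013, 1.343, -0.059], TCP at [0.291, 0.581, 0.211] pointing down, gripper open.
Joint ranges: [-2.58, 2.58], [-0.38, 2.09], [-1.3, 1.39], [0.25, 2.4], [-1.5, 4.64], [0.08, 2.09], [-2.65, 2.65]. Speed limits (rad/s): [2.22, 2.22, 2.79, 2.79, 3.14, 3.14, 3.14].

INTERFACE

Orientations are given as a unit quaternion [w, x, y, z].
In Python, from workcell import sensors, imaging, ticket, spotter gives the robot as it stands.
- The arm moves only by the tool apply_moves, never from a script. Its argument "series" is a list of rows, each an object of numbers: "x", "y", "z": the shift along the tool's x, y, z in m; "twist": the turn about the tool's z in rad. In form: [{"x": .., "y": .., "z": .., "twist": ..}, ...]. A call has exactly 10 rows; each row is the pose to reach, as a shift and turn from the pose commanded when the call began, along the tool's axes at that moment; what a row does not reach only later rows make up. A row lasts 1/12 s, in which the tool goes at most 41.7 mm and 7.16 degrees, less where a joint would pass 70% of its speed; a pose out of reach is approached as far as the arm can. A call with a gripper value outside its range is refused whole. "jaw" is the opening, from 0 (shut) to 1 (fully open), set as the call begins (left out, the last holds). The fingers move at their own pace and stop on an object; "squeeze" is the grip in N (left out, the last holds). Time passes only in rows, so rows that repeat a pose let the fingers close, or fill a call up. It gives the time, the measured TCP pose, the force and the opening at its end, in the units of the state.
- sensors.sense(): the state, without advancing time (a new reading comes with each control period).
- imaging.get_image(name): name is "scene" or "side" or "wrist"; returns the picture (420x560x3 uint8, red, green, blue); there is no depth.
- imaging.camera_model(name): a dict with "K" (3x3 intrinsics, pixels), "R" (3x3) and "t" (3): a world point X has camera coordinates R X + t; the wrist camera has in their place "tool_from_camera" (4x4, takes a point from camera to tool coordinates, whose origin is the TCP and whose axes are the flange's). Camera axes: x right, y down, z forward; pixel columns grow to the right and rows downward; lengths in m; the calibration is good to about 2 mm. A picture is of the moment at which its call begins: read the wrist's pose just before it. camera_model takes no time and is no camera call.
- ticket.close_job(): hands the job in, once; it reports no verdict.
Trained networks look in the newest picture that a camera, given by its name, has taken for a name from the list of things; names that differ only in an ending like _2 or _b are one class to them, and where a whole thing is asked for, a point or a joint stands for the part that bears it (a point fixed in the world has none). Each returns a list of dicts, best first, with "score" (0 to 1); they miss things now and then, are a little off and sometimes report something else, mostly with a low value. They report only what shows in the picture. A call takes as long as a camera call. They do not tell look-alikes from the thing itself.
- spotter.cut_out(camera, label): "pixels" (420x560 bool, what is visible of it) and "extent" ([left, top, width, height] in pixels, round what is visible of it).
- spotter.place_of(camera, label): "at" ([column, row] in pixels: a listed point, or the origin of a listed thing).
The state is a dict: "clock": time; "qpos": joint angles; "joint_vel": joint speeds; "joint_torque": joint torques, N m; "tcp_pos": TCP position; "orientation": TCP orientation; "contact_force": force on the tool from outside, world axes, zero at the start; "moment": the same for the moment, N m; "gripper_width": finger opening in m.
Only numpy, scipy, OpenCV 4.12 (cv2) and the standard library are available. Lean on these libraries where they do the work, as an engineer would, in place of code of your own. Each camera call takes 0.05 s, during which the arm holds its last target.

## Working session

There is one attempt and no reset: what is moved stays moved. The work goes in short steps, Python scripts to look and compute and a tool call to move; the robot and the scene stay as the last step left them, time stands still between calls to the robot, and variables do not carry over. Pictures are saved under pics/ and viewed, and the job is handed in when it is done.

Besides the shell and the picture viewer there is one more tool, called after "Request:" by a JSON object that holds its "fn" and its "kwargs", one argument or row to a line. apply_moves: Moves the arm, as the interface text tells. Its arguments: {"type":"object","properties":{"series":{"type":"array"},"jaw":{"type":"number"},"squeeze":{"type":"number"}},"required":["series"]}

```bash
mkdir -p pics
cat > h.py <<'E'
import numpy as np, cv2
from workcell import sensors, imaging, ticket, spotter
def save(n,f):
    im=imaging.get_image(n); cv2.imwrite('pics/'+f,im[:,:,::-1]); return im
E
python3 - <<'E'
from h import *
s=sensors.sense(); print({k:np.round(v,3).tolist() for k,v in s.items()})
for n in ['scene','side','wrist']:
    save(n,n+'0.png')
    m=imaging.camera_model(n); print(n,{k:np.round(v,3).tolist() for k,v in m.items()})
E
```

```text
{'clock': 0.0, 'qpos': [-1.205, 0.334, 0.04, 1.466, -0.013, 1.343, -0.058], 'joint_vel': [0.001, -0.001, 0.001, -0.001, 0.001, -0.0, 0.0], 'joint_torque': [-0.0, -65.855, 1.366, -40.556, 0.017, 0.013, 0.0], 'tcp_pos': [0.291, 0.581, 0.21], 'orientation': [-0.0, 0.23, 0.973, -0.001], 'contact_force': [0.122, -0.961, -0.019], 'moment': [0.034, -0.006, -0.016], 'gripper_width': 0.085}
scene {'K': [[441.155, 0.0, 277.753], [0.0, 441.155, 210.189], [0.0, 0.0, 1.0]], 'R': [[0.668, -0.744, 0.007], [-0.366, -0.337, -0.868], [0.648, 0.577, -0.497]], 't': [-0.476, 0.234, 0.726]}
side {'K': [[447.756, 0.0, 281.648], [0.0, 447.756, 206.25], [0.0, 0.0, 1.0]], 'R': [[0.938, -0.346, 0.011], [-0.214, -0.606, -0.766], [0.272, 0.717, -0.642]], 't': [-0.595, 0.108, 1.022]}
wrist {'K': [[311.788, 0.0, 284.816], [0.0, 311.788, 210.66], [0.0, 0.0, 1.0]], 'tool_from_camera': [[0.0, -0.946, -0.325, 0.085], [1.0, 0.0, -0.0, 0.0], [0.0, -0.325, 0.946, -0.164], [0.0, 0.0, 0.0, 1.0]]}
```

View pics/scene0.png

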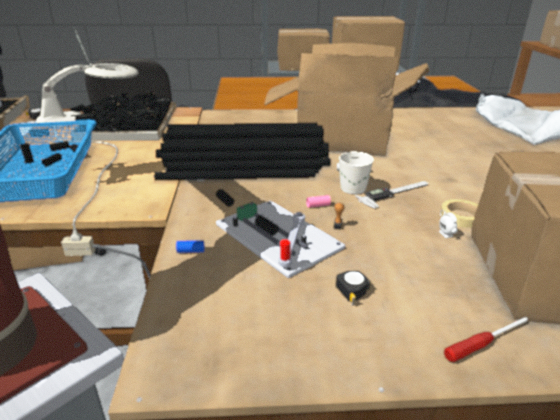

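View pics/side0.png

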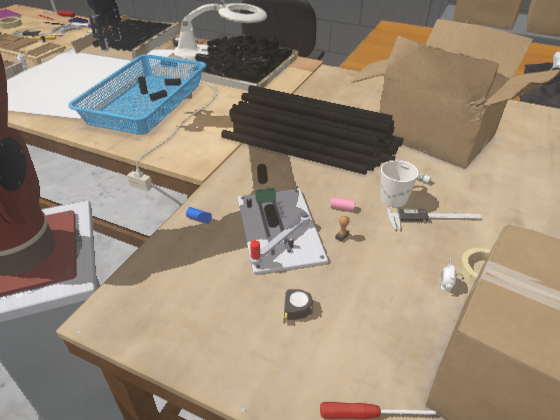

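View pics/wrist0.png

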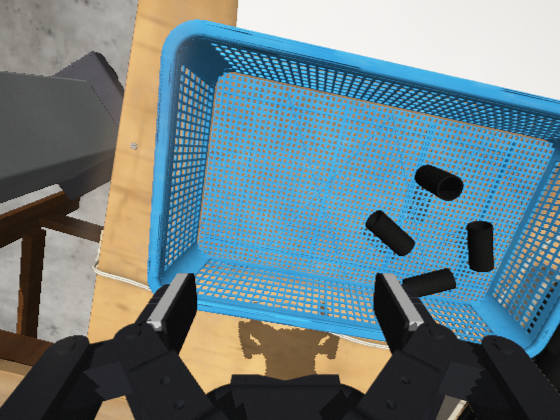

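Run:
```python
from h import *
for n in ['scene','side']:
    for l in ['stop_face','lever_pivot','lever_handle','gauge','tube','spare_tube','tape_measure','stamp']:
        r=spotter.place_of(n,l); print(n,l,[(np.round(d['at'],1).tolist(),round(d['score'],2)) for d in r][:4])
```

```text
scene stop_face [([248.0, 218.3], 0.88), ([354.9, 293.3], 0.44)]
scene lever_pivot [([296.8, 216.6], 0.56), ([354.1, 289.7], 0.38)]
scene lever_handle [([286.6, 251.4], 0.72)]
scene gauge [([270.4, 238.6], 0.86), ([284.5, 248.9], 0.4)]
scene tube [([193.2, 251.0], 0.78), ([266.5, 225.8], 0.74), ([321.3, 203.4], 0.54)]
scene spare_tube [([224.8, 203.1], 0.68)]
scene tape_measure [([353.5, 293.2], 0.94), ([245.0, 214.0], 0.66)]
scene stamp []
side stop_face [([267.0, 199.5], 0.91)]
side lever_pivot [([305.7, 219.3], 0.74)]
side lever_handle [([254.4, 246.4], 0.75)]
side gauge [([270.8, 226.3], 0.58)]
side tube [([271.0, 219.5], 0.63), ([340.9, 208.8], 0.6), ([201.9, 217.3], 0.49)]
side spare_tube [([261.0, 175.7], 0.62), ([273.0, 228.1], 0.47)]
side tape_measure [([296.7, 311.0], 0.61)]
side stamp [([342.9, 238.7], 0.66)]
```

The pictures show the gauge near the side-image pixel (280,230), its red handle at (255,248), the green stop at (265,197), the tube at (271,215) and the spare tube at (262,173). The blue and pink tubes are look-alikes. Next I'll enlarge this area and fit the gauge pose.

```bash
cat >> h.py <<'E'
from scipy.optimize import least_squares
def proj(n,X):
    m=imaging.camera_model(n); c=np.asarray(X)@np.array(m['R']).T+m['t']; p=c@np.array(m['K']).T
    return p[:,:2]/p[:,2:]
def g2w(g,P):
    P=np.atleast_2d(P); c,s=np.cos(g[2]),np.sin(g[2])
    return np.c_[g[0]+c*P[:,0]-s*P[:,1], g[1]+s*P[:,0]+c*P[:,1], P[:,2]]
def lev(a,r=.175,z=.055): p=a-.8; return [.075-r*np.cos(p),-.01+r*np.sin(p),z]
def draw(n,im,g,a,box,f,k=4):
    x0,y0,x1,y1=box
    v=cv2.resize(im[y0:y1,x0:x1,::-1],None,fx=k,fy=k,interpolation=cv2.INTER_CUBIC)
    if g is not None:
        def L(P,c):
            q=(proj(n,g2w(g,np.array(P)))-[x0,y0]+.5)*k
            cv2.polylines(v,[q.round().astype(np.int32)],False,c,1,cv2.LINE_AA)
        L([[-.07,-.14,.012],[.1,-.14,.012],[.1,.13,.012],[-.07,.13,.012],[-.07,-.14,.012]],(0,255,255))
        L([[-.025,.085,.044],[.025,.085,.044],[.025,.107,.044],[-.025,.107,.044],[-.025,.085,.044]],(0,255,0))
        L([lev(a,0,.03),lev(a,.175,.03)],(255,0,255)); L([lev(a,.175,.036),lev(a,.175,.078)],(255,255,0))
        L([lev(a,0,.03),lev(a,0,.044)],(255,255,0))
    cv2.imwrite('pics/'+f,v)
E
python3 - <<'E'
from h import *
obs={'scene':{'stop_face':(248,218.3),'lever_pivot':(296.8,216.6),'lever_handle':(286.6,251.4),'gauge':(270.4,238.6)},
'side':{'stop_face':(267,199.5),'lever_pivot':(305.7,219.3),'lever_handle':(254.4,246.4),'gauge':(270.8,226.3)}}
def pts(a): return {'stop_face':[0,.085,.026],'lever_pivot':[.075,-.01,.03],'lever_handle':lev(a),'gauge':[0,0,0]}
def res(p):
    P=pts(p[3]); r=[]
    for n in obs:
        k=list(obs[n]); r+=list((proj(n,g2w(p,[P[i] for i in k]))-[obs[n][i] for i in k]).ravel())
    return np.array(r)
best=min((least_squares(res,[.7,.1,y,.0],loss='soft_l1') for y in np.arange(-3,3,.7)),key=lambda s:s.cost)
print(best.x.round(4),best.cost); print(best.fun.round(1).reshape(-1,2))
g=best.x
draw('scene',cv2.imread('pics/scene0.png')[:,:,::-1],g,g[3],(205,170,355,305),'sceneZ.png',5)
draw('side',cv2.imread('pics/side0.png')[:,:,::-1],g,g[3],(225,150,365,280),'sideZ.png',5)
E
```

```text
[ 0.5659 -0.1098 -0.1301  0.1178] 15.981361356281463
[[ 0.5 -4.4]
 [ 1.   1.1]
 [-0.6 -0.7]
 [ 0.5 -1. ]
 [-2.7 -1. ]
 [-3.5 -1.9]
 [ 0.2  4.2]
 [ 0.3  1.8]]
```

View pics/sceneZ.png

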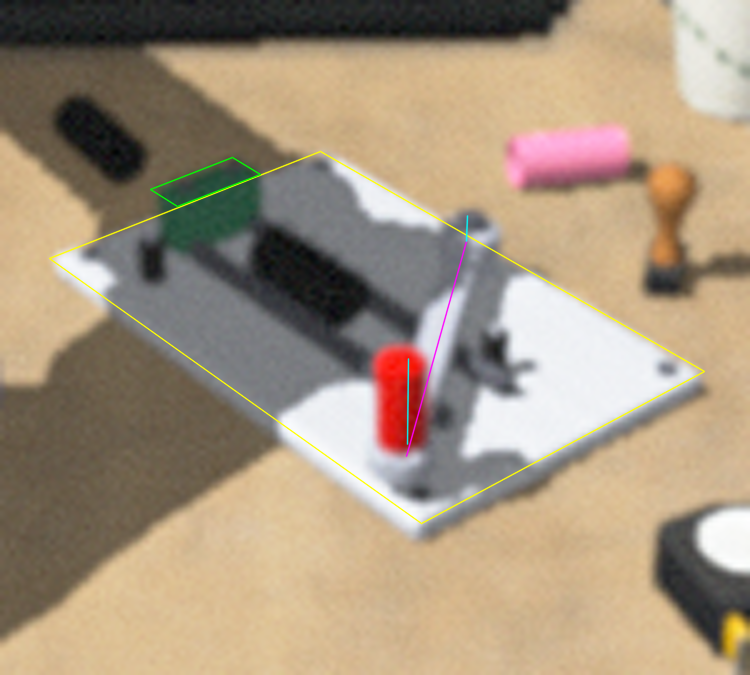

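View pics/sideZ.png

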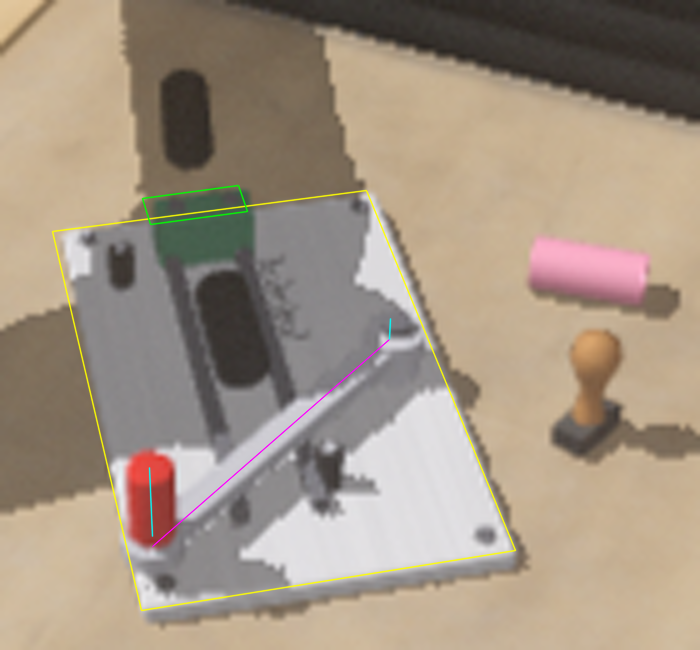

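The overlay is roughly right, and my next fit adds the plate corners. In the zoomed scene picture these are near (322,152), (50,260), (420,526) and (705,378). In the zoomed side picture they are near (62,237), (370,192), (520,553) and (150,612).

Run:
```python
from h import *
C=np.array([[-.07,.13,.012],[.1,.13,.012],[.1,-.14,.012],[-.07,-.14,.012]])
z={'scene':np.array([(50,260),(322,152),(705,376),(420,526)])/5-.5+[205,170],
'side':np.array([(62,236),(370,192),(519,553),(150,612)])/5-.5+[225,150]}
hd={'scene':(400,400),'side':(151,498)} # handle mid z~.057
pv={'scene':(473,222),'side':(403,325)}
def res(p):
    r=[]
    for i,n in enumerate(z):
        o=np.array([p[4+2*i:6+2*i]]);off={'scene':[205,170],'side':[225,150]}[n]
        r+=list((proj(n,g2w(p,C))+o-z[n]).ravel())
        r+=list((proj(n,g2w(p,[lev(p[3],z=.057)]))+o-(np.array(hd[n])/5-.5+off)).ravel())
        r+=list((proj(n,g2w(p,[[.075,-.01,.044]]))+o-(np.array(pv[n])/5-.5+off)).ravel())
        r+=list(o.ravel()*.5)
    return np.array(r)
s=least_squares(res,[.566,-.11,-.13,0.1,0,0,0,0],loss='soft_l1'); print(s.x.round(4)); print(s.fun.round(1).reshape(-1,2))
g=s.x
draw('scene',cv2.imread('pics/scene0.png')[:,:,::-1],g,g[3],(205,170,355,305),'sceneZ2.png',5)
draw('side',cv2.imread('pics/side0.png')[:,:,::-1],g,g[3],(225,150,365,280),'sideZ2.png',5)
for a in [0,.1,.3,.6,.9,1.1,1.15]: print(a,g2w(g,[lev(a,z=0)]).round(3),np.hypot(*g2w(g,[lev(a,z=0)])[0,:2]).round(3))
# tube
def back(n,uv,zz):
    m=imaging.camera_model(n);R=np.array(m['R']);d=R.T@np.linalg.inv(m['K'])@[*uv,1];c=-R.T@np.array(m['t']);return c+d*(zz-c[2])/d[2]
def wg(w): c,s_=np.cos(g[2]),np.sin(g[2]);d=w[:2]-g[:2];return [c*d[0]+s_*d[1],-s_*d[0]+c*d[1]]
print('tube',wg(back('side',np.array([232,328])/5-.5+[225,150],.033)))
print('spare',back('side',np.array([187,118])/5-.5+[225,150],.02),wg(back('side',np.array([187,118])/5-.5+[225,150],.02)))
print('tape',back('side',(297,303),.02)[:2],'stamp',back('side',(342,238),0)[:2], 'blue',back('side',(198,215),0.014)[:2])
```

```text
[ 0.5686 -0.1102 -0.1345  0.1415 -0.4997  0.9075  0.5308  0.7512]
[[ 0.4 -0. ]
 [ 0.1  0.3]
 [ 0.1 -0.3]
 [ 0.4 -0.1]
 [-0.3  0.6]
 [-0.7 -0.7]
 [-0.2  0.5]
 [-0.3 -0.5]
 [ 0.9  0.3]
 [ 0.7  0.1]
 [-0.4  0.1]
 [-0.   0.5]
 [-1.  -0.8]
 [ 0.3  0.4]]
0 [[ 0.504 -0.238  0.   ]] 0.557
0.1 [[ 0.494 -0.224  0.   ]] 0.542
0.3 [[ 0.478 -0.193  0.   ]] 0.516
0.6 [[ 0.467 -0.142  0.   ]] 0.488
0.9 [[ 0.471 -0.09   0.   ]] 0.48
1.1 [[ 0.483 -0.057  0.   ]] 0.486
1.15 [[ 0.487 -0.049  0.   ]] 0.489
tube [np.float64(-0.0008849513793473428), np.float64(0.010718556065022073)]
spare [0.60854909 0.08986778 0.02      ] [np.float64(0.012760886997372416), np.float64(0.20365849187477816)]
tape [ 0.53526619 -0.35649872] stamp [ 0.71469113 -0.19942388] blue [ 0.40595546 -0.01827011]
```

View pics/sideZ2.png

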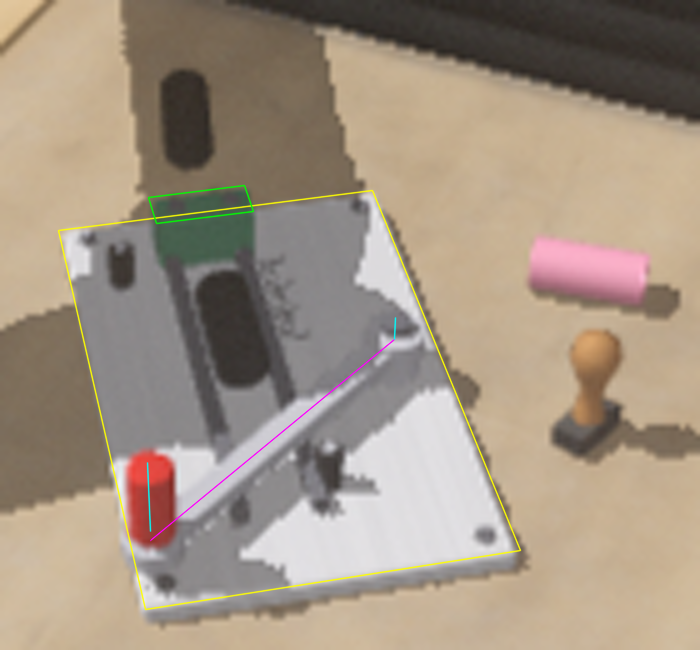

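View pics/sceneZ2.png

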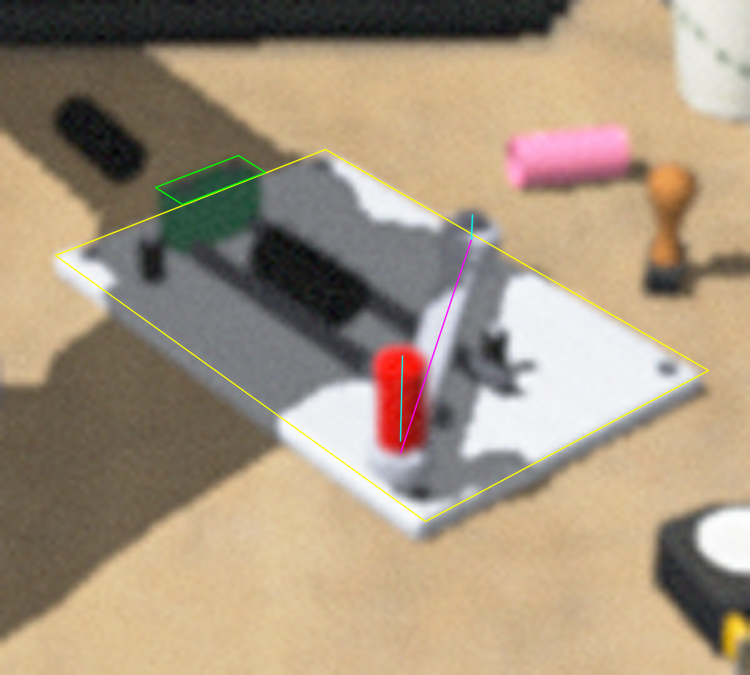

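The fit puts the lever at about 0.14 rad, so it isn't on its pin, with the handle near world (0.490, -0.218). The plan is to straddle the handle loosely with part-open fingers, without gripping. One finger then pushes it out and the other pushes it back. Moving over first.

Request:
{"fn": "apply_moves", "kwargs": {
  "series": [
    {"x": -0.02, "y": -0.015, "z": 0, "twist": -0.05},
    {"x": -0.05, "y": -0.038, "z": 0, "twist": -0.1},
    {"x": -0.08, "y": -0.062, "z": 0, "twist": -0.15},
    {"x": -0.11, "y": -0.085, "z": 0, "twist": -0.2},
    {"x": -0.14, "y": -0.108, "z": 0, "twist": -0.25},
    {"x": -0.17, "y": -0.131, "z": 0, "twist": -0.3},
    {"x": -0.2, "y": -0.154, "z": 0, "twist": -0.35},
    {"x": -0.23, "y": -0.177, "z": 0, "twist": -0.4},
    {"x": -0.26, "y": -0.2, "z": 0, "twist": -0.45},
    {"x": -0.29, "y": -0.224, "z": 0, "twist": -0.5}
  ],
  "jaw": 0.6
}}

```text
clock: 1.78
tcp_pos: [0.4507, 0.2491, 0.2108]
orientation: [0.0, -0.019, 1.0, 0.0]
contact_force: [0.6, 0.7, -0.6]
gripper_width: 0.0511
```

Request:
{"fn": "apply_moves", "kwargs": {
  "series": [
    {"x": -0.001, "y": -0.039, "z": 0, "twist": 0},
    {"x": -0.002, "y": -0.078, "z": 0, "twist": 0},
    {"x": -0.003, "y": -0.117, "z": 0, "twist": 0},
    {"x": -0.004, "y": -0.156, "z": 0, "twist": 0},
    {"x": -0.005, "y": -0.195, "z": 0, "twist": 0},
    {"x": -0.006, "y": -0.234, "z": 0, "twist": 0},
    {"x": -0.007, "y": -0.273, "z": 0, "twist": 0},
    {"x": -0.008, "y": -0.312, "z": 0, "twist": 0},
    {"x": -0.009, "y": -0.35, "z": 0, "twist": 0},
    {"x": -0.009, "y": -0.38, "z": 0, "twist": 0}
  ]
}}

```text
clock: 2.62
tcp_pos: [0.4723, -0.1319, 0.211]
orientation: [0.001, -0.017, 1.0, -0.0]
contact_force: [0.3, -0.4, -0.4]
gripper_width: 0.0507
```

```bash
cat >> h.py <<'E'
from scipy.spatial.transform import Rotation as Ro
def wcam(s):
    m=imaging.camera_model('wrist'); T=np.array(m['tool_from_camera']); q=s['orientation']
    W=np.eye(4); W[:3,:3]=Ro.from_quat([q[1],q[2],q[3],q[0]]).as_matrix(); W[:3,3]=s['tcp_pos']
    return np.array(m['K']), W@T
def wproj(s,X):
    K,M=wcam(s); c=(np.asarray(X)-M[:3,3])@M[:3,:3]; p=c@K.T; return p[:,:2]/p[:,2:]
G=np.array([.5686,-.1102,-.1345])
def drawW(s,im,g,a,f):
    v=im[:,:,::-1].copy()
    def L(P,c): cv2.polylines(v,[wproj(s,g2w(g,np.array(P))).round().astype(np.int32)],False,c,1,cv2.LINE_AA)
    L([[-.07,-.14,.012],[.1,-.14,.012],[.1,.13,.012],[-.07,.13,.012],[-.07,-.14,.012]],(0,255,255))
    L([[-.025,.085,.044],[.025,.085,.044],[.025,.107,.044],[-.025,.107,.044],[-.025,.085,.044]],(0,255,0))
    L([lev(a,0,.035),lev(a,.175,.035)],(255,0,255)); L([lev(a,.175,.036),lev(a,.175,.078)],(255,255,0))
    cv2.imwrite('pics/'+f,v)
E
python3 - <<'E'
from h import *
s=sensors.sense(); print(s['tcp_pos'],s['orientation'],s['clock'])
im=save('wrist','w1.png'); drawW(s,im,G,.1415,'w1o.png')
for l in ['stop_face','lever_pivot','lever_handle','gauge','tube']:
    r=spotter.place_of('wrist',l); print(l,[(np.round(d['at'],1).tolist(),round(d['score'],2)) for d in r][:4])
E
```

```text
[ 0.4722522  -0.13192313  0.21102814] [ 6.37408277e-04 -1.66080849e-02  9.99861867e-01 -1.07326922e-04] 2.6167
stop_face [([367.3, 266.7], 0.73), ([240.4, 336.7], 0.19)]
lever_pivot [([280.0, 308.5], 0.57)]
lever_handle [([209.0, 204.3], 0.93)]
gauge [([302.1, 247.7], 0.8)]
tube [([315.4, 254.7], 0.95), ([390.0, 120.6], 0.8), ([304.4, 360.4], 0.77)]
```

View pics/w1o.png

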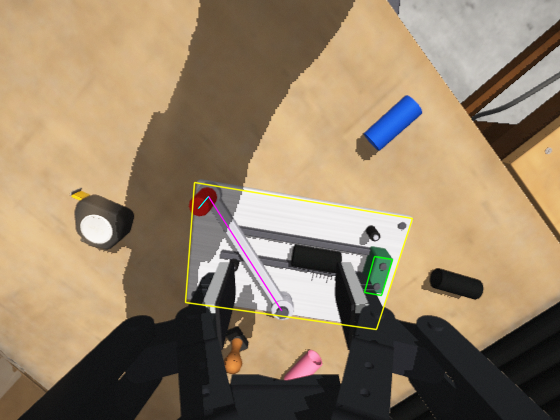

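The overlay fits the wrist view well: handle at (205,200), pivot at (282,308), tube at (316,260) and stop at (378,270). I'll zoom in to refine the handle position.

Run:
```python
from h import *
v=cv2.imread('pics/w1o.png')[165:345,170:430]; cv2.imwrite('pics/w1z.png',cv2.resize(v,None,fx=3,fy=3,interpolation=cv2.INTER_CUBIC))
s=sensors.sense(); im=cv2.imread('pics/w1.png')[:,:,::-1].astype(int)
m=(im[:,:,0]>110)&(im[:,:,1]<70)&(im[:,:,2]<70); ys,xs=np.nonzero(m); print(len(xs),xs.mean(),ys.mean(),xs.min(),xs.max(),ys.min(),ys.max())
for a in [.1,.12,.14,.16]:
    t=np.linspace(0,2*np.pi,40); c=np.array(lev(a)); P=np.vstack([[c[0]+.011*np.cos(t),c[1]+.011*np.sin(t),0*t+z] for z in(.036,.078) for _ in[0]][0:0] or [np.c_[c[0]+.011*np.cos(t),c[1]+.011*np.sin(t),0*t+z] for z in (.036,.078)])
    h=cv2.convexHull(wproj(s,g2w(G,P)).astype(np.float32)); M=cv2.moments(h); print(a,M['m10']/M['m00'],M['m01']/M['m00'],M['m00'],h[:,0].min(0),h[:,0].max(0))
```

```text
440 273.10227272727275 180.1409090909091 189 537 52 374
0.1 192.34860171404145 205.50598567624476 665.4013012129581 [176.47186 189.55771] [208.14685 221.2925 ]
0.12 195.05869737632995 203.95701288287185 660.6667158255586 [179.31056 188.0553 ] [210.71109 219.69174]
0.14 197.8160599233733 202.45816237466823 655.8080570260063 [182.20016 186.6012 ] [213.31775 218.14192]
0.16 200.6193243114016 201.0105813877334 650.8297316312091 [185.13922 185.19643] [215.96555 216.64421]
```

View pics/w1z.png

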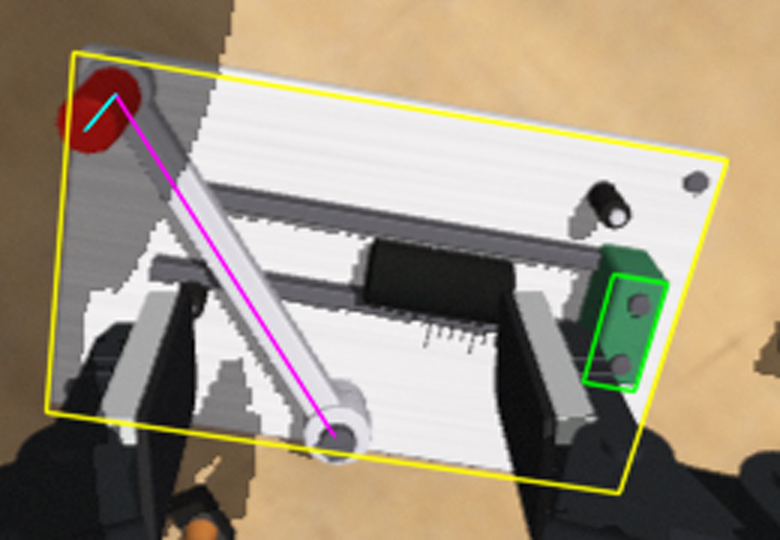

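Observed red blob is 2–3 px from the model, about 2 mm, which is well inside the finger clearance. Next: move over the handle, stay above it, and check.

Request:
{"fn": "apply_moves", "kwargs": {
  "series": [
    {"x": -0.005, "y": -0.03, "z": 0, "twist": 0},
    {"x": -0.01, "y": -0.06, "z": 0, "twist": 0},
    {"x": -0.013, "y": -0.0815, "z": 0.01, "twist": 0},
    {"x": -0.013, "y": -0.0815, "z": 0.03, "twist": 0},
    {"x": -0.013, "y": -0.0815, "z": 0.06, "twist": 0},
    {"x": -0.013, "y": -0.0815, "z": 0.085, "twist": 0},
    {"x": -0.013, "y": -0.0815, "z": 0.105, "twist": 0},
    {"x": -0.013, "y": -0.0815, "z": 0.115, "twist": 0},
    {"x": -0.013, "y": -0.0815, "z": 0.115, "twist": 0},
    {"x": -0.013, "y": -0.0815, "z": 0.115, "twist": 0}
  ]
}}

```text
clock: 3.75
tcp_pos: [0.4887, -0.2091, 0.0959]
orientation: [-0.0, -0.018, 1.0, -0.0]
contact_force: [0.4, -0.3, 1.0]
gripper_width: 0.0513
```

Run:
```python
from h import *
s=sensors.sense(); print(s['tcp_pos'],s['orientation'],s['clock'])
im=save('wrist','w2.png'); drawW(s,im,G,.165,'w2o.png')
im=save('side','s2.png'); draw('side',im,G,.165,(225,150,365,280),'s2z.png',5)
```

```text
[ 0.48874269 -0.20905702  0.09591049] [-1.40273271e-04 -1.81344109e-02  9.99835548e-01 -2.82759348e-05] 3.75
```

View pics/w2o.png

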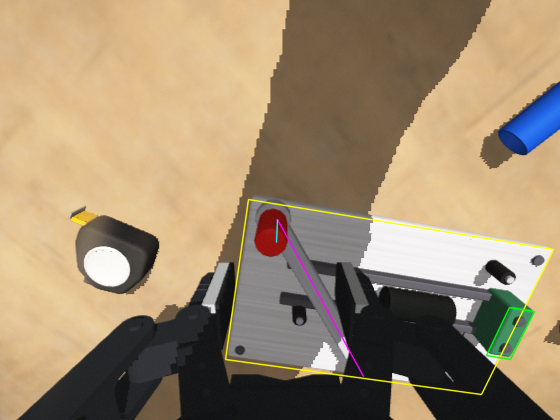

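View pics/s2z.png

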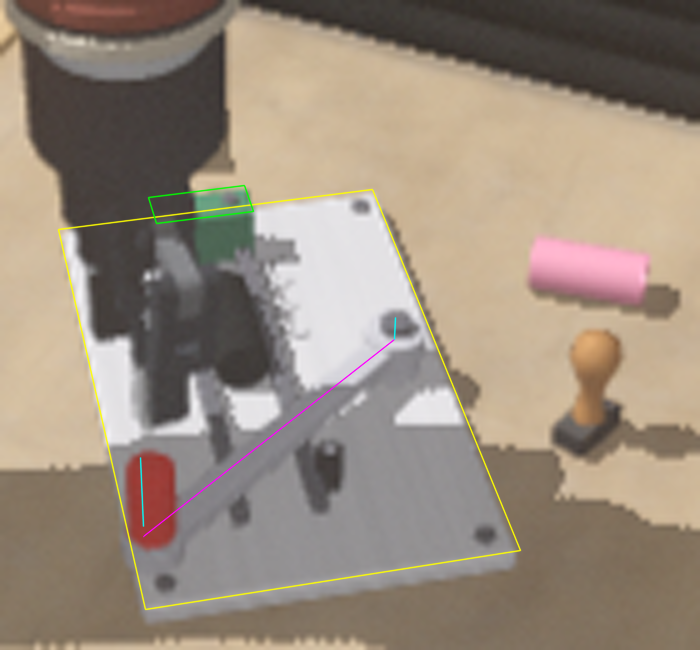

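Run:
```python
from h import *
s2=sensors.sense()
s1=dict(tcp_pos=np.array([.47225,-.13192,.21103]),orientation=[.00064,-.0166,.99986,-.0001])
s2=dict(tcp_pos=np.array([.48874,-.20906,.09591]),orientation=[-.00014,-.01813,.99984,0])
B=[]
for f,box in (('w1.png',(180,180,225,225)),('w2.png',(240,195,300,270))):
    im=cv2.imread('pics/'+f).astype(int); m=(im[:,:,2]>60)&(im[:,:,2]>2.2*im[:,:,1])&(im[:,:,2]>2.2*im[:,:,0])
    q=np.zeros_like(m); x0,y0,x1,y1=box; q[y0:y1,x0:x1]=m[y0:y1,x0:x1]; ys,xs=np.nonzero(q)
    b=[xs.min(),ys.min(),xs.max()+1,ys.max()+1]; B.append(b); print(f,b,len(xs))
t=np.linspace(0,2*np.pi,60)
def box(s,x,y):
    P=np.vstack([np.c_[x+.011*np.cos(t),y+.011*np.sin(t),0*t+z] for z in (.036,.078)]); p=wproj(s,P)+.5
    return np.r_[p.min(0),p.max(0)]
for ss,bb in (([s1],B[:1]),([s2],B[1:]),([s1,s2],B)):
    r=least_squares(lambda v:np.concatenate([box(s,*v)-b for s,b in zip(ss,bb)]),[.49,-.218]); print(r.x.round(4),r.fun.round(1))
for a in (.1,.12,.14,.16): print(a,g2w(G,[lev(a)]).round(4))
print(proj('side',[s2['tcp_pos']]),(proj('side',[s2['tcp_pos']])-[225,150])*5)
```

```text
w1.png [np.int64(189), np.int64(187), np.int64(217), np.int64(216)] 558
w2.png [np.int64(255), np.int64(209), np.int64(288), np.int64(257)] 1251
[ 0.4882 -0.2174] [-1.2 -1.2  1.4  1.2]
[ 0.4888 -0.2173] [-0.7 -2.2  0.7  2.1]
[ 0.4886 -0.2174] [-1.1 -0.9  1.4  1.6 -0.8 -2.5  0.7  1.8]
0.1 [[ 0.4938 -0.2239  0.055 ]]
0.12 [[ 0.492 -0.221  0.055]]
0.14 [[ 0.4902 -0.218   0.055 ]]
0.16 [[ 0.4885 -0.2149  0.055 ]]
[[251.79040436 233.19737582]] [[133.95202178 415.98687909]]
```

The handle is at (0.4886, -0.2174), and both views agree. I'll shift 7 mm and lower, straddling it.

Request:
{"fn": "apply_moves", "kwargs": {
  "series": [
    {"x": 0, "y": -0.004, "z": 0, "twist": 0},
    {"x": 0, "y": -0.007, "z": 0, "twist": 0},
    {"x": 0, "y": -0.007, "z": 0.008, "twist": 0},
    {"x": 0, "y": -0.007, "z": 0.018, "twist": 0},
    {"x": 0, "y": -0.007, "z": 0.028, "twist": 0},
    {"x": 0, "y": -0.007, "z": 0.038, "twist": 0},
    {"x": 0, "y": -0.007, "z": 0.046, "twist": 0},
    {"x": 0, "y": -0.007, "z": 0.05, "twist": 0},
    {"x": 0, "y": -0.007, "z": 0.05, "twist": 0},
    {"x": 0, "y": -0.007, "z": 0.05, "twist": 0}
  ]
}}

```text
clock: 4.68
tcp_pos: [0.4885, -0.2168, 0.0453]
orientation: [-0.0, -0.018, 1.0, -0.0]
contact_force: [-0.2, -1.0, -0.2]
gripper_width: 0.0512
```

Run:
```python
from h import *
s=sensors.sense(); print(s['tcp_pos'],s['orientation'],s['clock'],s['contact_force'])
im=save('wrist','w3.png')
im=save('side','s3.png'); draw('side',im,None,.165,(225,150,365,280),'s3z.png',5)
s=sensors.sense(); print(s['tcp_pos'],s['clock'],s['contact_force'])
```

```text
[ 0.48848994 -0.21676251  0.0453199 ] [-3.12327486e-04 -1.75190185e-02  9.99846477e-01 -8.90316441e-05] 4.6833 [-0.15183634 -1.03351605 -0.17630807]
[ 0.48893784 -0.21683487  0.04588562] 4.7833 [ 0.01898726  0.00247161 -1.05388701]
```

View pics/w3.png

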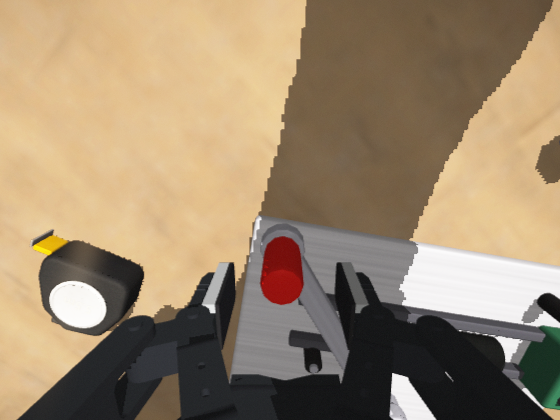

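View pics/s3z.png

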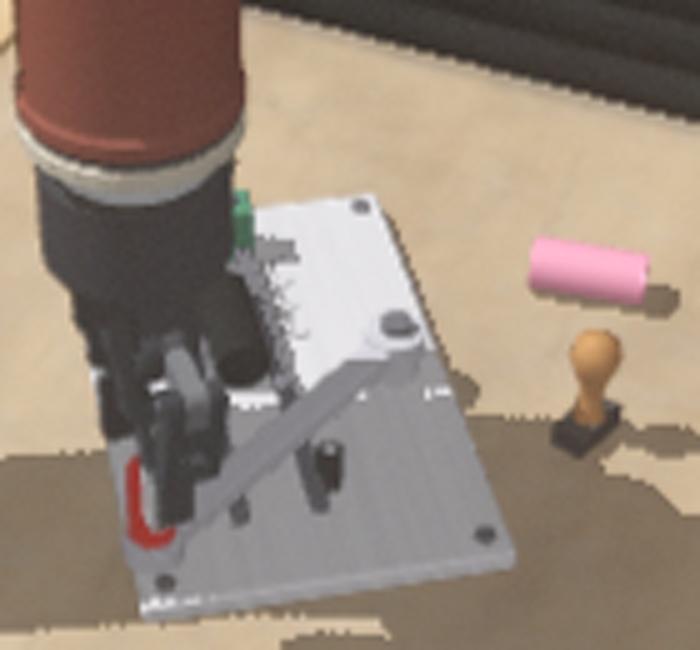

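The handle is centred between the fingers. I'll compute the arc waypoints in the tool's axes.

```bash
cat >> h.py <<'E'
def way(s,As,off,z=.0455):
    # target TCP = handle(a) + off along world y; shifts in tool axes from the current pose
    q=s['orientation'];R=Ro.from_quat([q[1],q[2],q[3],q[0]]).as_matrix()
    for a in As:
        w=g2w(G,[lev(a,z=z)])[0]+[0,off,0]; print(round(a,3),w.round(4),((w-s['tcp_pos'])@R).round(4))
E
python3 - <<'E'
from h import *
s=sensors.sense(); pv=g2w(G,[[.075,-.01,0]])[0]; print(pv, np.hypot(*(np.array([.4886,-.2174])-pv[:2])))
way(s,[.15,.2,.25,.3,.35,.4,.45,.5,.55,.6],.0146)
E
```

```text
[ 0.64158169 -0.1301668   0.        ] 0.17610516382782238
0.15 [ 0.4893 -0.2018  0.0455] [-0.0009  0.015   0.0004]
0.2 [ 0.4852 -0.1941  0.0455] [0.0029 0.0228 0.0004]
0.25 [ 0.4815 -0.1862  0.0455] [0.0064 0.0309 0.0004]
0.3 [ 0.4781 -0.1781  0.0455] [0.0094 0.0391 0.0004]
0.35 [ 0.4752 -0.1699  0.0455] [0.0121 0.0474 0.0004]
0.4 [ 0.4727 -0.1615  0.0455] [0.0143 0.0559 0.0004]
0.45 [ 0.4706 -0.153   0.0455] [0.0161 0.0645 0.0004]
0.5 [ 0.469  -0.1444  0.0455] [0.0174 0.0731 0.0004]
0.55 [ 0.4677 -0.1357  0.0455] [0.0183 0.0818 0.0004]
0.6 [ 0.467  -0.127   0.0455] [0.0188 0.0905 0.0004]
```

Request:
{"fn": "apply_moves", "kwargs": {
  "series": [
    {"x": 0, "y": 0.005, "z": 0, "twist": 0},
    {"x": 0, "y": 0.009, "z": 0, "twist": 0},
    {"x": 0, "y": 0.012, "z": 0, "twist": 0},
    {"x": 0, "y": 0.015, "z": 0, "twist": 0},
    {"x": 0.001, "y": 0.018, "z": 0, "twist": 0},
    {"x": 0.003, "y": 0.022, "z": 0, "twist": 0},
    {"x": 0.005, "y": 0.026, "z": 0, "twist": 0},
    {"x": 0.006, "y": 0.03, "z": 0, "twist": 0},
    {"x": 0.008, "y": 0.0345, "z": 0, "twist": 0},
    {"x": 0.0094, "y": 0.039, "z": 0, "twist": 0}
  ]
}}

```text
clock: 5.62
tcp_pos: [0.4775, -0.1775, 0.0454]
orientation: [-0.0, -0.018, 1.0, 0.0]
contact_force: [-1.6, -3.1, 0.0]
gripper_width: 0.051
```

Run:
```python
from h import *
s=sensors.sense(); print(s['tcp_pos'],s['contact_force'])
im=save('wrist','w4.png')
s=sensors.sense(); print(s['tcp_pos'],s['contact_force'],s['clock'])
way(s,[.35,.4,.45,.5,.55,.6,.65,.7,.75],.0146)
```

```text
[ 0.47748409 -0.17748596  0.0454438 ] [-1.57101508 -3.07072267  0.00422801]
[ 0.47744574 -0.17646273  0.04537575] [-1.4793303  -1.82142818 -0.14543124] 5.6667
0.35 [ 0.4752 -0.1699  0.0455] [ 0.002   0.0067 -0.0001]
0.4 [ 0.4727 -0.1615  0.0455] [ 0.0042  0.0151 -0.0001]
0.45 [ 0.4706 -0.153   0.0455] [ 0.006   0.0237 -0.0001]
0.5 [ 0.469  -0.1444  0.0455] [ 0.0073  0.0323 -0.0001]
0.55 [ 0.4677 -0.1357  0.0455] [ 0.0082  0.0411 -0.0001]
0.6 [ 0.467  -0.127   0.0455] [ 0.0087  0.0498 -0.0001]
0.65 [ 0.4666 -0.1183  0.0455] [ 0.0087  0.0585 -0.0001]
0.7 [ 0.4667 -0.1095  0.0455] [ 0.0083  0.0673 -0.0001]
0.75 [ 0.4672 -0.1008  0.0455] [ 0.0075  0.076  -0.0001]
```

View pics/w4.png

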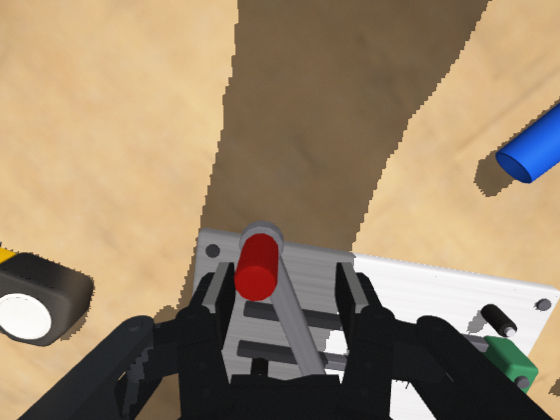

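The finger is on the handle and pushing at about 2–3 N, with the lever following. Continuing.

Request:
{"fn": "apply_moves", "kwargs": {
  "series": [
    {"x": 0.002, "y": 0.0067, "z": 0, "twist": 0},
    {"x": 0.0035, "y": 0.0125, "z": 0, "twist": 0},
    {"x": 0.005, "y": 0.019, "z": 0, "twist": 0},
    {"x": 0.006, "y": 0.025, "z": 0, "twist": 0},
    {"x": 0.007, "y": 0.031, "z": 0, "twist": 0},
    {"x": 0.008, "y": 0.037, "z": 0, "twist": 0},
    {"x": 0.0085, "y": 0.043, "z": 0, "twist": 0},
    {"x": 0.0087, "y": 0.049, "z": 0, "twist": 0},
    {"x": 0.0087, "y": 0.054, "z": 0, "twist": 0},
    {"x": 0.0087, "y": 0.0585, "z": 0, "twist": 0}
  ]
}}

```text
clock: 6.5
tcp_pos: [0.4672, -0.1191, 0.0455]
orientation: [0.0, -0.018, 1.0, 0.0]
contact_force: [-1.1, -2.8, -0.6]
gripper_width: 0.0512
```

Run:
```python
from h import *
s=sensors.sense(); print(s['tcp_pos'],s['contact_force'])
im=save('wrist','w5.png')
s=sensors.sense(); print(s['tcp_pos'],s['contact_force'],s['clock'])
way(s,[.65,.7,.75,.8,.85,.9,.95,1.,1.05,1.1],.0146)
```

```text
[ 0.46716921 -0.11913527  0.04554746] [-1.12040835 -2.84266668 -0.58115484]
[ 0.46725049 -0.11835481  0.04550725] [-1.02971809 -0.25625345  0.50533268] 6.55
0.65 [ 0.4666 -0.1183  0.0455] [0.0006 0.0001 0.    ]
0.7 [ 0.4667 -0.1095  0.0455] [0.0002 0.0088 0.    ]
0.75 [ 0.4672 -0.1008  0.0455] [-0.0006  0.0175  0.    ]
0.8 [ 0.4682 -0.0921  0.0455] [-0.0019  0.0262  0.    ]
0.85 [ 0.4696 -0.0835  0.0455] [-0.0036  0.0348  0.    ]
0.9 [ 0.4714 -0.0749  0.0455] [-0.0057  0.0433  0.    ]
0.95 [ 0.4736 -0.0664  0.0455] [-0.0082  0.0516  0.    ]
1.0 [ 0.4763 -0.0581  0.0455] [-0.0112  0.0599  0.    ]
1.05 [ 0.4794 -0.0499  0.0455] [-0.0146  0.0679  0.    ]
1.1 [ 0.4828 -0.0419  0.0455] [-0.0183  0.0758  0.    ]
```

View pics/w5.png

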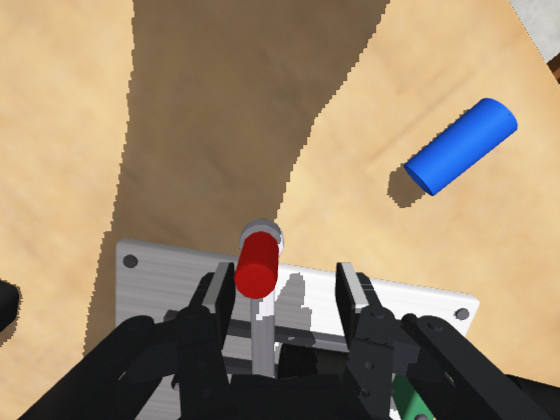

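Request:
{"fn": "apply_moves", "kwargs": {
  "series": [
    {"x": 0.0002, "y": 0.005, "z": 0, "twist": 0},
    {"x": 0, "y": 0.0105, "z": 0, "twist": 0},
    {"x": -0.0005, "y": 0.016, "z": 0, "twist": 0},
    {"x": -0.0012, "y": 0.0215, "z": 0, "twist": 0},
    {"x": -0.002, "y": 0.027, "z": 0, "twist": 0},
    {"x": -0.003, "y": 0.032, "z": 0, "twist": 0},
    {"x": -0.0043, "y": 0.037, "z": 0, "twist": 0},
    {"x": -0.0055, "y": 0.042, "z": 0, "twist": 0},
    {"x": -0.007, "y": 0.047, "z": 0, "twist": 0},
    {"x": -0.0082, "y": 0.0515, "z": 0, "twist": 0}
  ]
}}

```text
clock: 7.38
tcp_pos: [0.4736, -0.0675, 0.0455]
orientation: [-0.0, -0.018, 1.0, -0.0]
contact_force: [-1.5, -0.6, 0.2]
gripper_width: 0.051
```

Run:
```python
from h import *
s=sensors.sense(); print(s['tcp_pos'],s['contact_force'])
im=save('side','s6.png'); draw('side',im,None,0,(225,150,365,280),'s6z.png',5)
im=save('scene','c6.png'); draw('scene',im,None,0,(205,170,355,305),'c6z.png',5)
s=sensors.sense(); print(s['tcp_pos'],s['contact_force'],s['clock'])
way(s,[.95,1.,1.02,1.04,1.06,1.08,1.1,1.12],.0146)
```

```text
[ 0.47363175 -0.06752907  0.0454978 ] [-1.49886471 -0.58241814  0.16515116]
[ 0.47392325 -0.06703919  0.04557078] [-0.30425566 -0.78873252  0.06241409] 7.4833
0.95 [ 0.4736 -0.0664  0.0455] [0.0003 0.0006 0.0001]
1.0 [ 0.4763 -0.0581  0.0455] [-0.0027  0.0088  0.0001]
1.02 [ 0.4775 -0.0548  0.0455] [-0.004   0.0121  0.0001]
1.04 [ 0.4787 -0.0516  0.0455] [-0.0053  0.0153  0.0001]
1.06 [ 0.48   -0.0483  0.0455] [-0.0068  0.0185  0.0001]
1.08 [ 0.4814 -0.0451  0.0455] [-0.0083  0.0217  0.0001]
1.1 [ 0.4828 -0.0419  0.0455] [-0.0098  0.0248  0.0001]
1.12 [ 0.4843 -0.0387  0.0455] [-0.0114  0.0279  0.0001]
```

View pics/s6z.png

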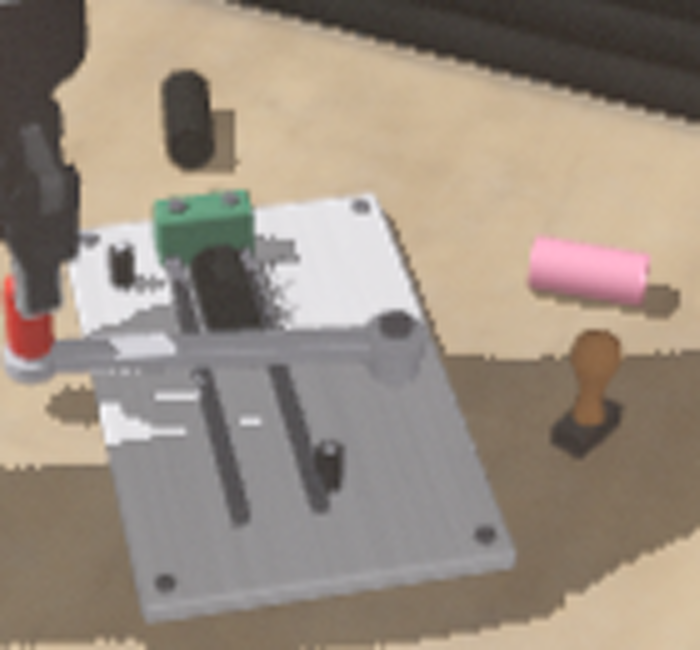

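View pics/c6z.png

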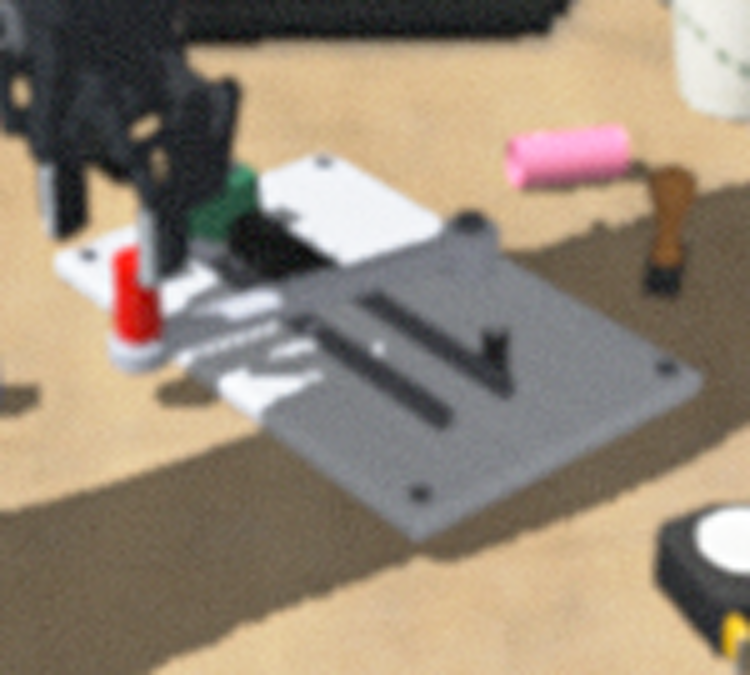

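The tube rides ahead of the arm in the channel, and the lever is near 0.95. From here I'll go slowly and watch the force.

Request:
{"fn": "apply_moves", "kwargs": {
  "series": [
    {"x": -0.001, "y": 0.003, "z": 0, "twist": 0},
    {"x": -0.002, "y": 0.006, "z": 0, "twist": 0},
    {"x": -0.0027, "y": 0.0088, "z": 0, "twist": 0},
    {"x": -0.0035, "y": 0.0108, "z": 0, "twist": 0},
    {"x": -0.0042, "y": 0.0128, "z": 0, "twist": 0},
    {"x": -0.005, "y": 0.0145, "z": 0, "twist": 0},
    {"x": -0.0056, "y": 0.016, "z": 0, "twist": 0},
    {"x": -0.006, "y": 0.017, "z": 0, "twist": 0},
    {"x": -0.0065, "y": 0.018, "z": 0, "twist": 0},
    {"x": -0.0068, "y": 0.0185, "z": 0, "twist": 0}
  ]
}}

```text
clock: 8.32
tcp_pos: [0.4796, -0.0492, 0.0455]
orientation: [-0.0, -0.018, 1.0, -0.0]
contact_force: [-2.2, -1.7, 0.7]
gripper_width: 0.0513
```

Run:
```python
from h import *
s=sensors.sense(); print(s['tcp_pos'],s['contact_force'])
im=save('side','s7.png'); draw('side',im,None,0,(225,150,365,280),'s7z.png',5)
s=sensors.sense(); print(s['tcp_pos'],s['contact_force'],s['clock'])
way(s,[1.04,1.06,1.08,1.1,1.12],.0146)
```

```text
[ 0.47964092 -0.04923598  0.04548694] [-2.18240831 -1.66971678  0.71631165]
[ 0.4796407  -0.04919524  0.04548182] [-1.07635361e-03 -2.13484774e+00  2.54888840e-01] 8.3667
1.04 [ 0.4787 -0.0516  0.0455] [ 0.001  -0.0023 -0.    ]
1.06 [ 0.48   -0.0483  0.0455] [-0.0004  0.0009 -0.    ]
1.08 [ 0.4814 -0.0451  0.0455] [-0.0019  0.004  -0.    ]
1.1 [ 0.4828 -0.0419  0.0455] [-0.0035  0.0072 -0.    ]
1.12 [ 0.4843 -0.0387  0.0455] [-0.0051  0.0103 -0.    ]
```

View pics/s7z.png

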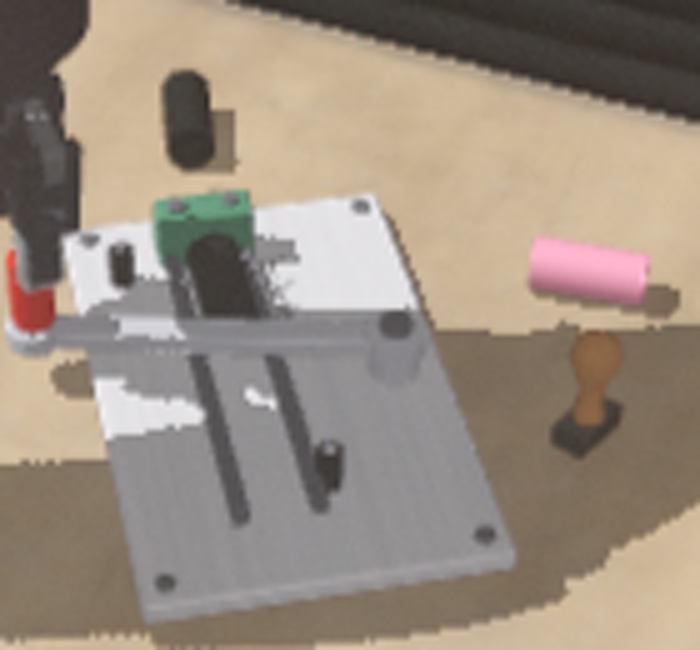

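Request:
{"fn": "apply_moves", "kwargs": {
  "series": [
    {"x": -0.0003, "y": 0.0006, "z": 0, "twist": 0},
    {"x": -0.0006, "y": 0.0012, "z": 0, "twist": 0},
    {"x": -0.0009, "y": 0.0018, "z": 0, "twist": 0},
    {"x": -0.0012, "y": 0.0024, "z": 0, "twist": 0},
    {"x": -0.0015, "y": 0.003, "z": 0, "twist": 0},
    {"x": -0.0017, "y": 0.0034, "z": 0, "twist": 0},
    {"x": -0.0019, "y": 0.0038, "z": 0, "twist": 0},
    {"x": -0.002, "y": 0.0042, "z": 0, "twist": 0},
    {"x": -0.0022, "y": 0.0045, "z": 0, "twist": 0},
    {"x": -0.0022, "y": 0.0045, "z": 0, "twist": 0}
  ]
}}

```text
clock: 9.2
tcp_pos: [0.4817, -0.0447, 0.0455]
orientation: [0.0, -0.018, 1.0, 0.0]
contact_force: [-0.6, -1.0, 0.0]
gripper_width: 0.0513
```

Run:
```python
from h import *
s=sensors.sense(); print(s['tcp_pos'],s['contact_force'])
im=save('side','s8.png'); draw('side',im,None,0,(250,180,330,240),'s8z.png',9)
im=save('wrist','w8.png')
s=sensors.sense(); print(s['tcp_pos'],s['contact_force'],s['clock'])
way(s,[1.06,1.08,1.1,1.12],.0146)
```

```text
[ 0.4817128  -0.04469962  0.04552512] [-0.55578898 -1.03140217  0.04795264]
[ 0.48171836 -0.04472692  0.04551303] [-0.76053943 -1.09391477 -0.97123899] 9.3
1.06 [ 0.48   -0.0483  0.0455] [ 0.0018 -0.0035  0.    ]
1.08 [ 0.4814 -0.0451  0.0455] [ 0.0003 -0.0004  0.    ]
1.1 [ 0.4828 -0.0419  0.0455] [-0.0012  0.0028  0.    ]
1.12 [ 0.4843 -0.0387  0.0455] [-0.0028  0.0059  0.    ]
```

View pics/s8z.png

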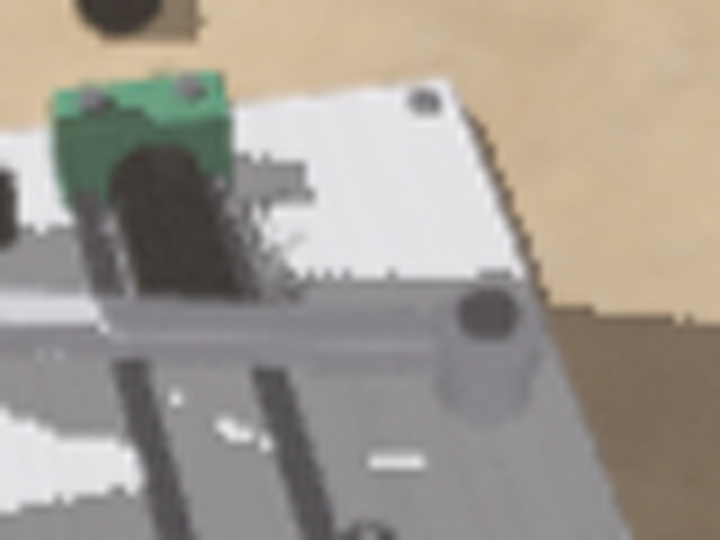

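View pics/w8.png

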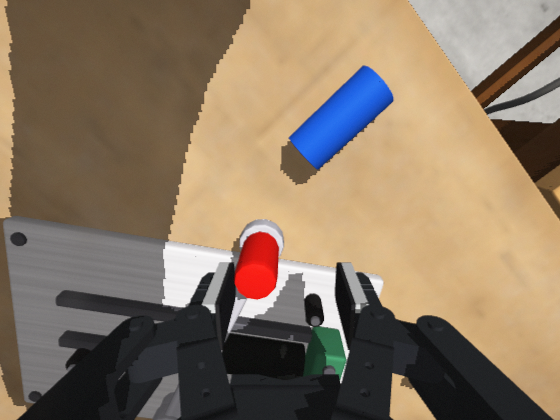

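The force is still only 1–2 N, so the tube is not against the stop yet. I'll continue in small steps.

Request:
{"fn": "apply_moves", "kwargs": {
  "series": [
    {"x": -0.0001, "y": 0.0003, "z": 0, "twist": 0},
    {"x": -0.0003, "y": 0.0006, "z": 0, "twist": 0},
    {"x": -0.0004, "y": 0.0009, "z": 0, "twist": 0},
    {"x": -0.0005, "y": 0.0012, "z": 0, "twist": 0},
    {"x": -0.0007, "y": 0.0015, "z": 0, "twist": 0},
    {"x": -0.0008, "y": 0.0018, "z": 0, "twist": 0},
    {"x": -0.001, "y": 0.0021, "z": 0, "twist": 0},
    {"x": -0.0011, "y": 0.0024, "z": 0, "twist": 0},
    {"x": -0.0011, "y": 0.0024, "z": 0, "twist": 0},
    {"x": -0.0011, "y": 0.0024, "z": 0, "twist": 0}
  ]
}}

```text
clock: 10.13
tcp_pos: [0.4827, -0.0423, 0.0455]
orientation: [0.0, -0.018, 1.0, 0.0]
contact_force: [-0.0, -0.3, -0.6]
gripper_width: 0.051
```

Run:
```python
from h import *
f=[]
for i in range(1):
    s=sensors.sense(); f.append(s['contact_force'])
im=save('wrist','w9.png'); cv2.imwrite('pics/w9z.png',cv2.resize(im[300:400,200:380,::-1],None,fx=4,fy=4,interpolation=cv2.INTER_CUBIC))
s=sensors.sense(); print(s['tcp_pos'],f,s['contact_force'],s['clock'])
way(s,[1.1,1.12],.0146)
```

```text
[ 0.48272527 -0.04228649  0.0455352 ] [array([-0.02847324, -0.30753804, -0.62489021])] [-1.5291665  -1.8901601  -0.25080096] 10.1833
1.1 [ 0.4828 -0.0419  0.0455] [-0.0001  0.0004  0.    ]
1.12 [ 0.4843 -0.0387  0.0455] [-0.0017  0.0035  0.    ]
```

View pics/w9z.png

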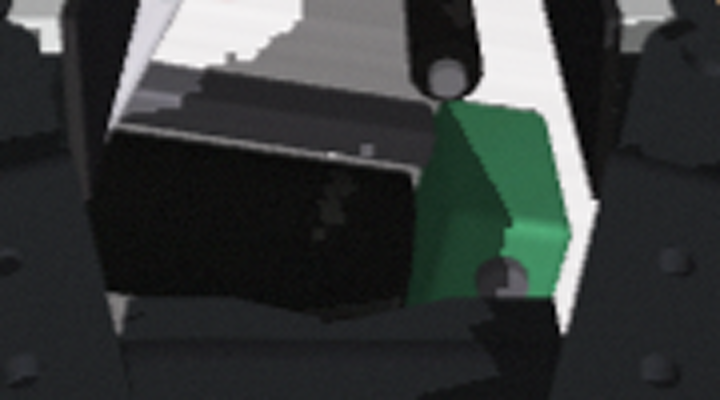

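Request:
{"fn": "apply_moves", "kwargs": {
  "series": [
    {"x": -0.0001, "y": 0.0002, "z": 0, "twist": 0},
    {"x": -0.0002, "y": 0.0004, "z": 0, "twist": 0},
    {"x": -0.0003, "y": 0.0006, "z": 0, "twist": 0},
    {"x": -0.0004, "y": 0.0008, "z": 0, "twist": 0},
    {"x": -0.0005, "y": 0.001, "z": 0, "twist": 0},
    {"x": -0.0005, "y": 0.001, "z": 0, "twist": 0},
    {"x": -0.0006, "y": 0.0012, "z": 0, "twist": 0},
    {"x": -0.0006, "y": 0.0012, "z": 0, "twist": 0},
    {"x": -0.0006, "y": 0.0012, "z": 0, "twist": 0},
    {"x": -0.0006, "y": 0.0012, "z": 0, "twist": 0}
  ]
}}

```text
clock: 11.02
tcp_pos: [0.4833, -0.0411, 0.0455]
orientation: [0.0, -0.018, 1.0, 0.0]
contact_force: [-0.9, -1.5, -0.2]
gripper_width: 0.051
```

Run:
```python
from h import *
f=[sensors.sense()['contact_force']]
im=save('wrist','w10.png'); cv2.imwrite('pics/w10z.png',cv2.resize(im[300:400,200:380,::-1],None,fx=4,fy=4,interpolation=cv2.INTER_CUBIC))
f.append(sensors.sense()['contact_force'])
im=save('side','s10.png'); draw('side',im,None,0,(250,180,330,240),'s10z.png',9)
s=sensors.sense(); print(s['tcp_pos'],f,s['contact_force'],s['clock'])
way(s,[1.1,1.12],.0146)
```

```text
[ 0.48328012 -0.04111481  0.04552418] [array([-0.93139381, -1.46988508, -0.24084035]), array([-1.60634208, -1.12363351, -0.03475413])] [-0.84229258 -1.00337383 -0.17809287] 11.1167
1.1 [ 0.4828 -0.0419  0.0455] [ 0.0005 -0.0008  0.    ]
1.12 [ 0.4843 -0.0387  0.0455] [-0.0012  0.0023  0.    ]
```

View pics/w10z.png

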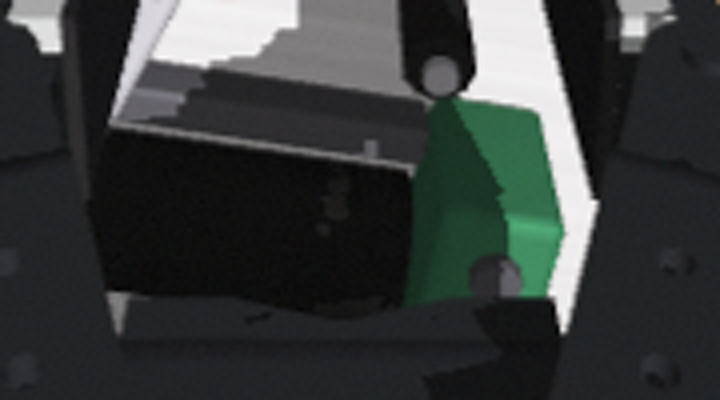

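View pics/s10z.png

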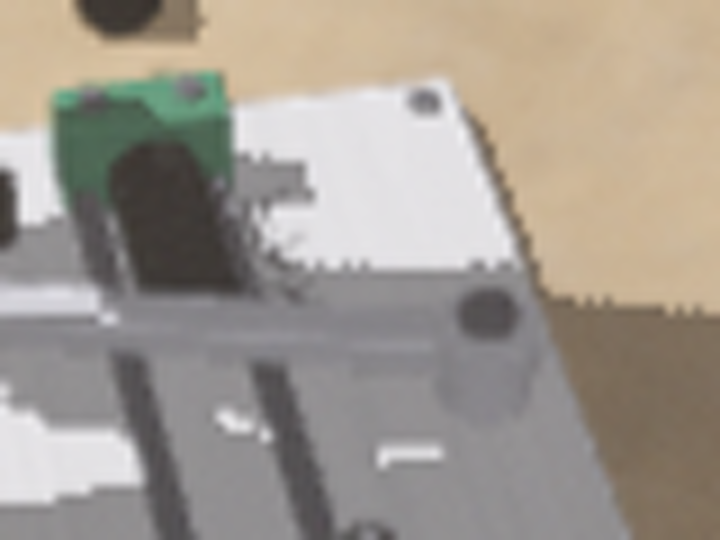

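The tube is still moving relative to the stop and there has been no force rise. Continuing.

Request:
{"fn": "apply_moves", "kwargs": {
  "series": [
    {"x": -0.0001, "y": 0.0002, "z": 0, "twist": 0},
    {"x": -0.0002, "y": 0.0004, "z": 0, "twist": 0},
    {"x": -0.0003, "y": 0.0006, "z": 0, "twist": 0},
    {"x": -0.0004, "y": 0.0008, "z": 0, "twist": 0},
    {"x": -0.0005, "y": 0.001, "z": 0, "twist": 0},
    {"x": -0.0006, "y": 0.0012, "z": 0, "twist": 0},
    {"x": -0.0007, "y": 0.0014, "z": 0, "twist": 0},
    {"x": -0.0008, "y": 0.0015, "z": 0, "twist": 0},
    {"x": -0.0008, "y": 0.0015, "z": 0, "twist": 0},
    {"x": -0.0008, "y": 0.0015, "z": 0, "twist": 0}
  ]
}}

```text
clock: 11.95
tcp_pos: [0.484, -0.0396, 0.0455]
orientation: [0.0, -0.018, 1.0, 0.0]
contact_force: [-1.2, -0.9, -0.1]
gripper_width: 0.051
```

Run:
```python
from h import *
f=[sensors.sense()['contact_force']]
im=save('wrist','w11.png'); cv2.imwrite('pics/w11z.png',cv2.resize(im[300:400,200:380,::-1],None,fx=4,fy=4,interpolation=cv2.INTER_CUBIC))
f.append(sensors.sense()['contact_force'])
im=save('side','s11.png'); draw('side',im,None,0,(250,180,330,240),'s11z.png',9)
s=sensors.sense(); print(s['tcp_pos'],f,s['contact_force'],s['clock'])
way(s,[1.1,1.12,1.14],.0146)
```

```text
[ 0.48403509 -0.03957723  0.0455271 ] [array([-1.18219896, -0.86923478, -0.13986527]), array([-1.16562158, -1.35027055, -0.38608817])] [-0.99223363 -0.99433031 -0.04259992] 12.05
1.1 [ 0.4828 -0.0419  0.0455] [ 0.0013 -0.0023  0.    ]
1.12 [ 0.4843 -0.0387  0.0455] [-0.0003  0.0008  0.    ]
1.14 [ 0.4859 -0.0356  0.0455] [-0.002   0.0039  0.    ]
```

View pics/w11z.png

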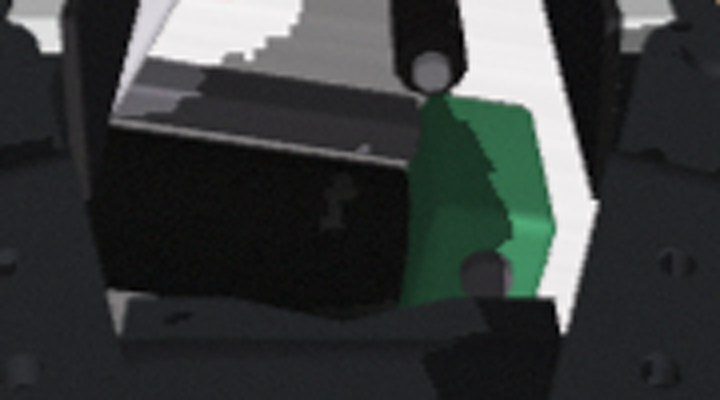

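Request:
{"fn": "apply_moves", "kwargs": {
  "series": [
    {"x": -0.0001, "y": 0.0002, "z": 0, "twist": 0},
    {"x": -0.0002, "y": 0.0004, "z": 0, "twist": 0},
    {"x": -0.0003, "y": 0.0006, "z": 0, "twist": 0},
    {"x": -0.0004, "y": 0.0008, "z": 0, "twist": 0},
    {"x": -0.0005, "y": 0.001, "z": 0, "twist": 0},
    {"x": -0.0006, "y": 0.0012, "z": 0, "twist": 0},
    {"x": -0.0007, "y": 0.0014, "z": 0, "twist": 0},
    {"x": -0.0008, "y": 0.0015, "z": 0, "twist": 0},
    {"x": -0.0008, "y": 0.0015, "z": 0, "twist": 0},
    {"x": -0.0008, "y": 0.0015, "z": 0, "twist": 0}
  ]
}}

```text
clock: 12.88
tcp_pos: [0.4847, -0.0381, 0.0455]
orientation: [-0.0, -0.018, 1.0, -0.0]
contact_force: [-1.1, -2.2, -1.2]
gripper_width: 0.0511
```

Run:
```python
from h import *
f=[sensors.sense()['contact_force']]
im=save('wrist','w12.png'); cv2.imwrite('pics/w12z.png',cv2.resize(im[300:400,200:380,::-1],None,fx=4,fy=4,interpolation=cv2.INTER_CUBIC))
f.append(sensors.sense()['contact_force'])
im=save('side','s12.png'); draw('side',im,None,0,(250,180,330,240),'s12z.png',9)
s=sensors.sense(); print(s['tcp_pos'],f,s['contact_force'],s['clock'])
way(s,[1.12,1.14],.0146)
```

```text
[ 0.48473471 -0.03810908  0.04551392] [array([-1.1159014 , -2.21045831, -1.22137315]), array([-1.72406339, -2.20519303, -0.4076396 ])] [-0.64240544 -2.06696886 -0.01268472] 12.9833
1.12 [ 0.4843 -0.0387  0.0455] [ 0.0004 -0.0006  0.    ]
1.14 [ 0.4859 -0.0356  0.0455] [-0.0013  0.0025  0.    ]
```

View pics/w12z.png

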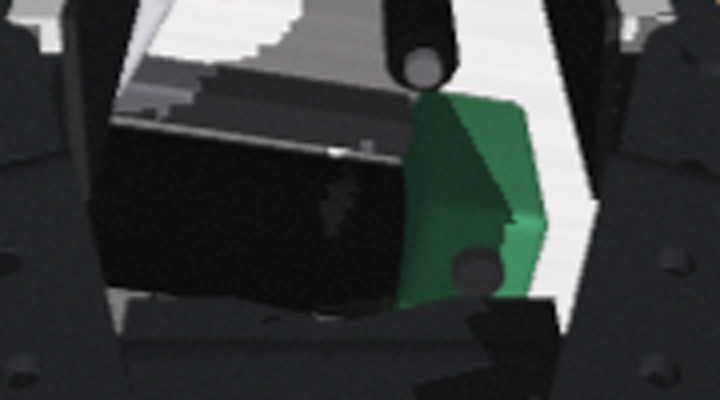

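View pics/s12z.png

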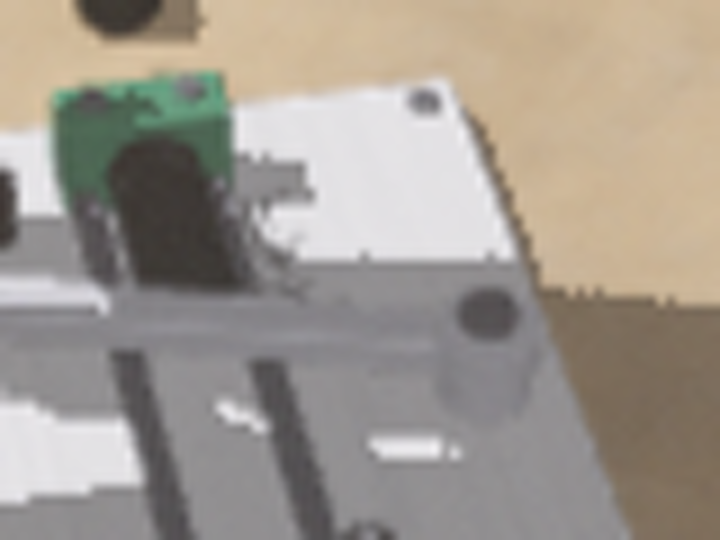

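Request:
{"fn": "apply_moves", "kwargs": {
  "series": [
    {"x": -0.0001, "y": 0.0002, "z": 0, "twist": 0},
    {"x": -0.0002, "y": 0.0004, "z": 0, "twist": 0},
    {"x": -0.0003, "y": 0.0006, "z": 0, "twist": 0},
    {"x": -0.0004, "y": 0.0008, "z": 0, "twist": 0},
    {"x": -0.0005, "y": 0.001, "z": 0, "twist": 0},
    {"x": -0.0006, "y": 0.0012, "z": 0, "twist": 0},
    {"x": -0.0006, "y": 0.0012, "z": 0, "twist": 0},
    {"x": -0.0006, "y": 0.0012, "z": 0, "twist": 0},
    {"x": -0.0006, "y": 0.0012, "z": 0, "twist": 0},
    {"x": -0.0006, "y": 0.0012, "z": 0, "twist": 0}
  ]
}}

```text
clock: 13.82
tcp_pos: [0.4851, -0.0373, 0.0455]
orientation: [-0.0, -0.017, 1.0, -0.0]
contact_force: [-2.6, -5.4, 0.6]
gripper_width: 0.051
```

Run:
```python
from h import *
f=[sensors.sense()['contact_force']]
im=save('wrist','w13.png'); cv2.imwrite('pics/w13z.png',cv2.resize(im[300:400,200:380,::-1],None,fx=4,fy=4,interpolation=cv2.INTER_CUBIC))
f.append(sensors.sense()['contact_force'])
im=save('side','s13.png'); draw('side',im,None,0,(250,180,330,240),'s13z.png',9)
s=sensors.sense(); print(s['tcp_pos'],f,s['contact_force'],s['clock'])
# image shift between successive side pictures in patch round the tube's far end
for a,b in (('s7','s8'),('s8','s10'),('s10','s11'),('s11','s12'),('s12','s13')):
    A,B=[cv2.imread(f'pics/{k}.png',0)[192:212,258:282].astype(np.float32) for k in (a,b)]
    print(a,b,np.abs(A-B).mean().round(2))
```

```text
[ 0.48505408 -0.03729928  0.04547162] [array([-2.60264059, -5.35816798,  0.59901152]), array([-2.84457966, -4.28381327,  0.04453608])] [-2.18725751 -4.71350862  0.58379232] 13.9167
s7 s8 3.6
s8 s10 2.56
s10 s11 1.7
s11 s12 1.9
s12 s13 1.75
```

View pics/s13z.png

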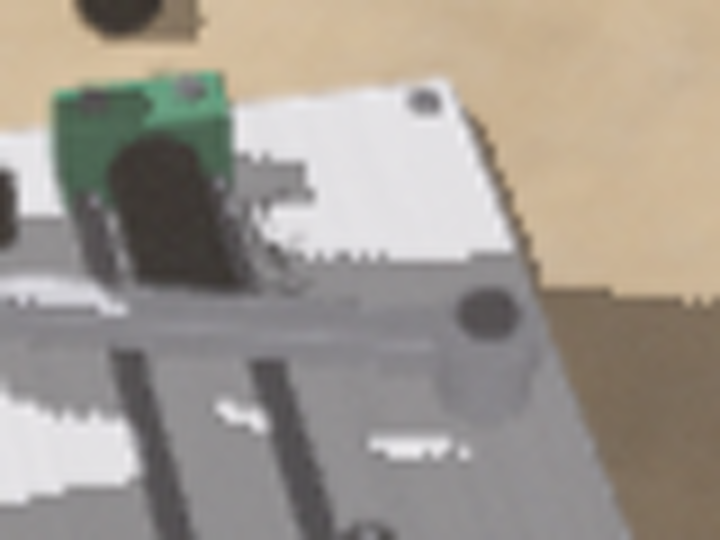

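View pics/w13z.png

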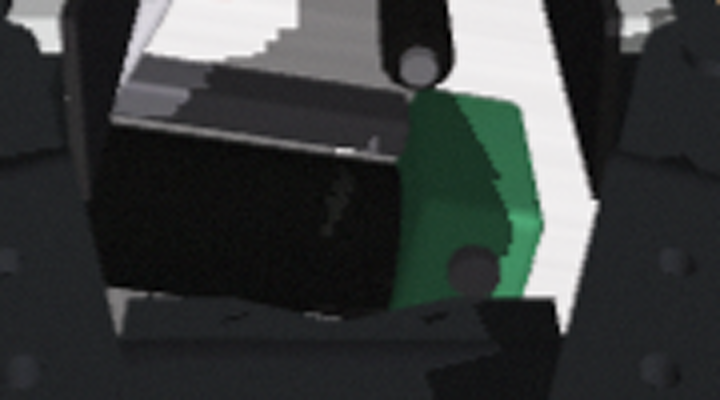

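The force rose to about 5.4 N and the arm began to lag its command. The picture also shows the tube against the green face, so it is home. Next is the return stroke: cross to the other finger and push the lever back.

Run:
```python
from h import *
s=sensors.sense(); way(s,[1.125,1.1,1.05,1.,.95,.9,.85,.8,.75],-.0146)
```

```text
1.125 [ 0.4847 -0.0672  0.0455] [ 0.0014 -0.0298 -0.    ]
1.1 [ 0.4828 -0.0711  0.0455] [ 0.0034 -0.0337 -0.    ]
1.05 [ 0.4794 -0.0791  0.0455] [ 0.0071 -0.0416 -0.    ]
1.0 [ 0.4763 -0.0873  0.0455] [ 0.0105 -0.0497 -0.    ]
0.95 [ 0.4736 -0.0956  0.0455] [ 0.0135 -0.0579  0.    ]
0.9 [ 0.4714 -0.1041  0.0455] [ 0.016  -0.0663  0.    ]
0.85 [ 0.4696 -0.1127  0.0455] [ 0.0181 -0.0748  0.    ]
0.8 [ 0.4682 -0.1213  0.0455] [ 0.0198 -0.0834  0.    ]
0.75 [ 0.4672 -0.13    0.0455] [ 0.0211 -0.092   0.    ]
```

Request:
{"fn": "apply_moves", "kwargs": {
  "series": [
    {"x": 0, "y": -0.004, "z": 0, "twist": 0},
    {"x": 0, "y": -0.011, "z": 0, "twist": 0},
    {"x": 0.001, "y": -0.018, "z": 0, "twist": 0},
    {"x": 0.001, "y": -0.023, "z": 0, "twist": 0},
    {"x": 0.001, "y": -0.026, "z": 0, "twist": 0},
    {"x": 0.0014, "y": -0.029, "z": 0, "twist": 0},
    {"x": 0.003, "y": -0.032, "z": 0, "twist": 0},
    {"x": 0.004, "y": -0.035, "z": 0, "twist": 0},
    {"x": 0.0056, "y": -0.0385, "z": 0, "twist": 0},
    {"x": 0.0071, "y": -0.0416, "z": 0, "twist": 0}
  ]
}}

```text
clock: 14.75
tcp_pos: [0.4792, -0.0785, 0.0455]
orientation: [-0.0, -0.018, 1.0, 0.0]
contact_force: [-2.1, 2.8, 1.6]
gripper_width: 0.0511
```

Run:
```python
from h import *
f=[sensors.sense()['contact_force']]
im=save('wrist','w14.png')
s=sensors.sense(); print(s['tcp_pos'],f,s['contact_force'],s['clock'])
way(s,[1.05,1.,.95,.9,.85,.8,.75,.7,.65],-.0146)
```

```text
[ 0.47888734 -0.07928155  0.0454406 ] [array([-2.12929665,  2.75662621,  1.6110551 ])] [-2.10023538  1.81244395  1.18045353] 14.8
1.05 [ 0.4794 -0.0791  0.0455] [-0.0005  0.0001 -0.0001]
1.0 [ 0.4763 -0.0873  0.0455] [ 0.0029 -0.0079 -0.0001]
0.95 [ 0.4736 -0.0956  0.0455] [ 0.0058 -0.0162 -0.0001]
0.9 [ 0.4714 -0.1041  0.0455] [ 0.0084 -0.0245 -0.0001]
0.85 [ 0.4696 -0.1127  0.0455] [ 0.0105 -0.033  -0.0001]
0.8 [ 0.4682 -0.1213  0.0455] [ 0.0122 -0.0416 -0.0001]
0.75 [ 0.4672 -0.13    0.0455] [ 0.0134 -0.0503 -0.0001]
0.7 [ 0.4667 -0.1387  0.0455] [ 0.0143 -0.059  -0.0001]
0.65 [ 0.4666 -0.1475  0.0455] [ 0.0147 -0.0677 -0.0001]
```

View pics/w14.png

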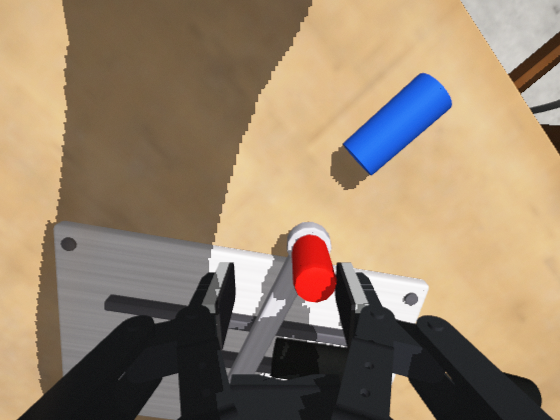

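The other finger now pushes the lever back, and the tube stays behind. Continuing along the arc.

Request:
{"fn": "apply_moves", "kwargs": {
  "series": [
    {"x": 0.0018, "y": -0.005, "z": 0, "twist": 0},
    {"x": 0.004, "y": -0.011, "z": 0, "twist": 0},
    {"x": 0.0062, "y": -0.0175, "z": 0, "twist": 0},
    {"x": 0.0083, "y": -0.0243, "z": 0, "twist": 0},
    {"x": 0.01, "y": -0.031, "z": 0, "twist": 0},
    {"x": 0.0115, "y": -0.038, "z": 0, "twist": 0},
    {"x": 0.0126, "y": -0.045, "z": 0, "twist": 0},
    {"x": 0.0136, "y": -0.052, "z": 0, "twist": 0},
    {"x": 0.0143, "y": -0.059, "z": 0, "twist": 0},
    {"x": 0.0147, "y": -0.0655, "z": 0, "twist": 0}
  ]
}}

```text
clock: 15.63
tcp_pos: [0.4673, -0.1456, 0.0456]
orientation: [0.0, -0.017, 1.0, -0.0]
contact_force: [-1.7, 2.3, -1.3]
gripper_width: 0.0513
```

Run:
```python
from h import *
s=sensors.sense(); print(s['tcp_pos'],s['contact_force'],s['clock'])
way(s,[.65,.6,.55,.5,.45,.4,.35,.3,.25,.2],-.0146)
```

```text
[ 0.46730391 -0.14561352  0.04559632] [-1.74373019  2.3147113  -1.25345863] 15.6333
0.65 [ 0.4666 -0.1475  0.0455] [ 0.0008 -0.0018  0.0001]
0.6 [ 0.467  -0.1562  0.0455] [ 0.0007 -0.0106  0.0001]
0.55 [ 0.4677 -0.1649  0.0455] [ 0.0002 -0.0193  0.0001]
0.5 [ 0.469  -0.1736  0.0455] [-0.0007 -0.028   0.0001]
0.45 [ 0.4706 -0.1822  0.0455] [-0.002  -0.0367  0.0001]
0.4 [ 0.4727 -0.1907  0.0455] [-0.0038 -0.0452  0.0001]
0.35 [ 0.4752 -0.1991  0.0455] [-0.006  -0.0537  0.0001]
0.3 [ 0.4781 -0.2073  0.0455] [-0.0087 -0.062   0.0001]
0.25 [ 0.4815 -0.2154  0.0455] [-0.0117 -0.0702  0.0001]
0.2 [ 0.4852 -0.2233  0.0455] [-0.0152 -0.0783  0.0001]
```

Request:
{"fn": "apply_moves", "kwargs": {
  "series": [
    {"x": 0.0007, "y": -0.007, "z": 0, "twist": 0},
    {"x": 0.0005, "y": -0.014, "z": 0, "twist": 0},
    {"x": 0, "y": -0.021, "z": 0, "twist": 0},
    {"x": -0.0007, "y": -0.028, "z": 0, "twist": 0},
    {"x": -0.0018, "y": -0.035, "z": 0, "twist": 0},
    {"x": -0.0032, "y": -0.042, "z": 0, "twist": 0},
    {"x": -0.0047, "y": -0.049, "z": 0, "twist": 0},
    {"x": -0.0066, "y": -0.0555, "z": 0, "twist": 0},
    {"x": -0.0085, "y": -0.0615, "z": 0, "twist": 0},
    {"x": -0.0105, "y": -0.067, "z": 0, "twist": 0}
  ]
}}

```text
clock: 16.47
tcp_pos: [0.4804, -0.212, 0.0455]
orientation: [-0.0, -0.018, 1.0, -0.0]
contact_force: [-1.2, 2.2, -0.2]
gripper_width: 0.0511
```

Run:
```python
from h import *
s=sensors.sense(); print(s['tcp_pos'],s['contact_force'],s['clock'])
im=save('wrist','w15.png')
im=save('side','s15.png'); draw('side',im,G,.27,(225,150,365,280),'s15z.png',5)
s=sensors.sense(); print(s['tcp_pos'],s['contact_force'],s['clock'])
way(s,[.25,.2,.15,.1,.08,.06,.04,.02,0,-.02],-.0146)
```

```text
[ 0.48038891 -0.21196775  0.04552452] [-1.15100887  2.17919412 -0.2471145 ] 16.4667
[ 0.48066271 -0.21256885  0.04566905] [ 0.46246651 -0.1969621   0.69965628] 16.5667
0.25 [ 0.4815 -0.2154  0.0455] [-0.0007 -0.0029  0.0002]
0.2 [ 0.4852 -0.2233  0.0455] [-0.0042 -0.0109  0.0002]
0.15 [ 0.4893 -0.231   0.0455] [-0.008  -0.0188  0.0002]
0.1 [ 0.4938 -0.2385  0.0455] [-0.0123 -0.0264  0.0002]
0.08 [ 0.4957 -0.2415  0.0455] [-0.0141 -0.0294  0.0002]
0.06 [ 0.4977 -0.2444  0.0455] [-0.0159 -0.0324  0.0002]
0.04 [ 0.4997 -0.2472  0.0455] [-0.0179 -0.0353  0.0002]
0.02 [ 0.5018 -0.25    0.0455] [-0.0198 -0.0382  0.0002]
0 [ 0.5039 -0.2528  0.0455] [-0.0219 -0.041   0.0002]
-0.02 [ 0.5061 -0.2556  0.0455] [-0.024  -0.0438  0.0002]
```

View pics/s15z.png

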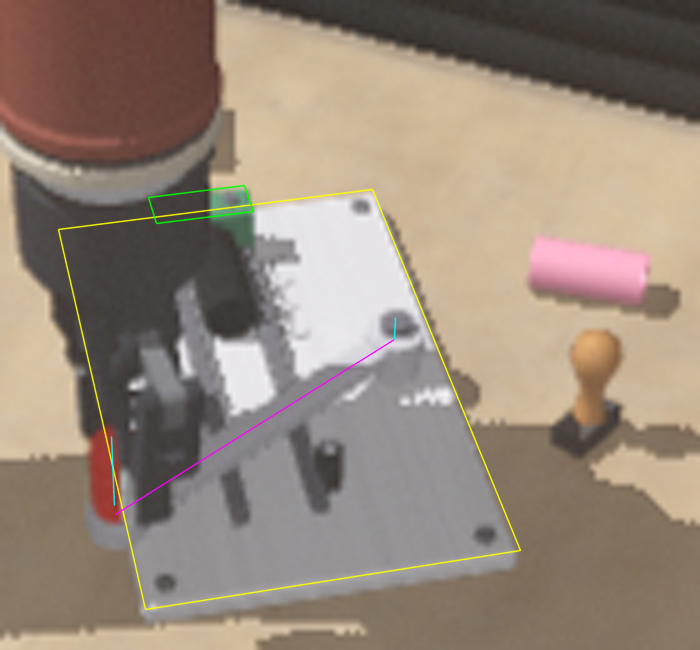

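View pics/w15.png

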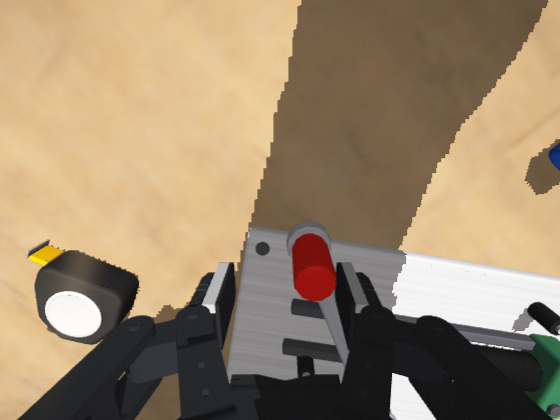

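Request:
{"fn": "apply_moves", "kwargs": {
  "series": [
    {"x": -0.002, "y": -0.005, "z": 0, "twist": 0},
    {"x": -0.004, "y": -0.0105, "z": 0, "twist": 0},
    {"x": -0.006, "y": -0.0147, "z": 0, "twist": 0},
    {"x": -0.008, "y": -0.0188, "z": 0, "twist": 0},
    {"x": -0.01, "y": -0.0225, "z": 0, "twist": 0},
    {"x": -0.0118, "y": -0.0255, "z": 0, "twist": 0},
    {"x": -0.013, "y": -0.0275, "z": 0, "twist": 0},
    {"x": -0.014, "y": -0.0293, "z": 0, "twist": 0},
    {"x": -0.015, "y": -0.031, "z": 0, "twist": 0},
    {"x": -0.0159, "y": -0.0324, "z": 0, "twist": 0}
  ]
}}

```text
clock: 17.4
tcp_pos: [0.4973, -0.2432, 0.0455]
orientation: [-0.0, -0.018, 1.0, 0.0]
contact_force: [-1.3, 0.3, -0.2]
gripper_width: 0.051
```

Run:
```python
from h import *
f=[sensors.sense()['contact_force']]
im=save('wrist','w16.png')
f.append(sensors.sense()['contact_force'])
im=save('side','s16.png'); draw('side',im,G,.06,(225,150,365,280),'s16z.png',5)
s=sensors.sense(); print(s['tcp_pos'],f,s['contact_force'],s['clock'])
way(s,[.06,.04,.02,0,-.02],-.0146)
```

```text
[ 0.49736942 -0.24333497  0.0455637 ] [array([-1.31386516,  0.25238933, -0.20625362]), array([-0.5488373 , -0.05721768, -0.90674187])] [-0.48697091  0.45361932 -0.5511226 ] 17.5
0.06 [ 0.4977 -0.2444  0.0455] [-0.0003 -0.001   0.0001]
0.04 [ 0.4997 -0.2472  0.0455] [-0.0022 -0.004   0.0001]
0.02 [ 0.5018 -0.25    0.0455] [-0.0042 -0.0069  0.0001]
0 [ 0.5039 -0.2528  0.0455] [-0.0062 -0.0097  0.0001]
-0.02 [ 0.5061 -0.2556  0.0455] [-0.0083 -0.0125  0.0001]
```

View pics/s16z.png

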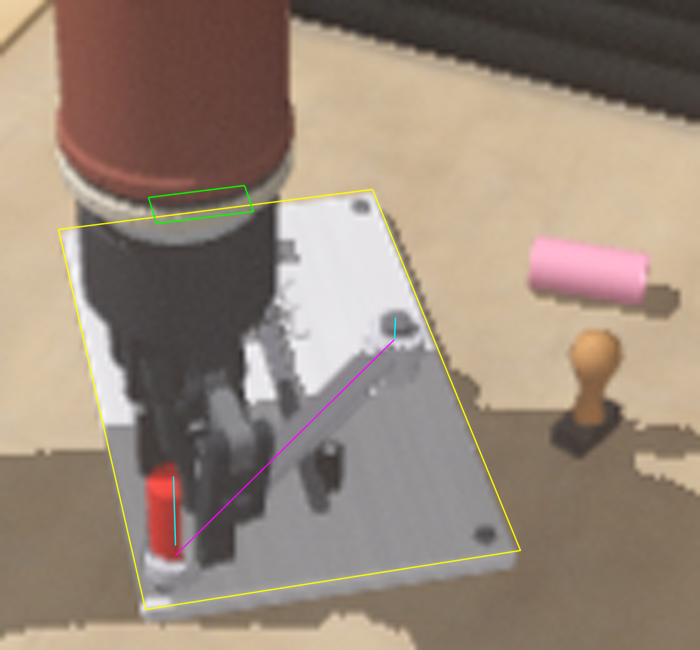

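View pics/w16.png

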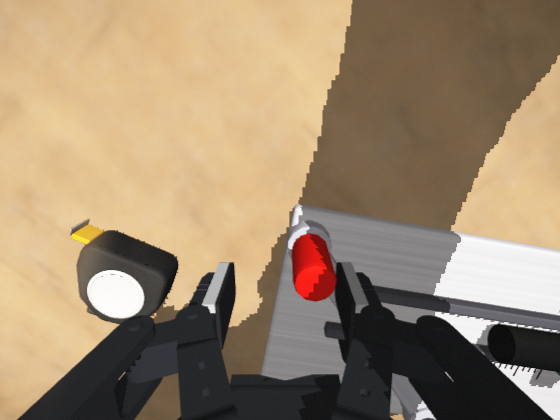

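Request:
{"fn": "apply_moves", "kwargs": {
  "series": [
    {"x": -0.0005, "y": -0.001, "z": 0, "twist": 0},
    {"x": -0.0011, "y": -0.002, "z": 0, "twist": 0},
    {"x": -0.0017, "y": -0.003, "z": 0, "twist": 0},
    {"x": -0.0022, "y": -0.004, "z": 0, "twist": 0},
    {"x": -0.0028, "y": -0.005, "z": 0, "twist": 0},
    {"x": -0.0033, "y": -0.0057, "z": 0, "twist": 0},
    {"x": -0.0037, "y": -0.0063, "z": 0, "twist": 0},
    {"x": -0.004, "y": -0.0067, "z": 0, "twist": 0},
    {"x": -0.0042, "y": -0.007, "z": 0, "twist": 0},
    {"x": -0.0042, "y": -0.007, "z": 0, "twist": 0}
  ]
}}

```text
clock: 18.33
tcp_pos: [0.5017, -0.25, 0.0455]
orientation: [0.0, -0.018, 1.0, -0.0]
contact_force: [-1.3, 0.9, -0.1]
gripper_width: 0.0511
```

Run:
```python
from h import *
f=[sensors.sense()['contact_force']]
im=save('wrist','w17.png')
f.append(sensors.sense()['contact_force'])
s=sensors.sense(); print(s['tcp_pos'],f,s['contact_force'],s['clock'])
way(s,[.02,0,-.02,-.04],-.0146)
```

```text
[ 0.50167    -0.25001763  0.04555848] [array([-1.28425467,  0.93306594, -0.06728734]), array([-0.73061842,  1.05837879, -0.05862669])] [-0.73061842  1.05837879 -0.05862669] 18.3833
0.02 [ 0.5018 -0.25    0.0455] [-0.0001 -0.      0.0001]
0 [ 0.5039 -0.2528  0.0455] [-0.0022 -0.0029  0.0001]
-0.02 [ 0.5061 -0.2556  0.0455] [-0.0042 -0.0057  0.0001]
-0.04 [ 0.5084 -0.2582  0.0455] [-0.0064 -0.0085  0.0001]
```

Request:
{"fn": "apply_moves", "kwargs": {
  "series": [
    {"x": -0.0002, "y": -0.0003, "z": 0, "twist": 0},
    {"x": -0.0004, "y": -0.0006, "z": 0, "twist": 0},
    {"x": -0.0007, "y": -0.0009, "z": 0, "twist": 0},
    {"x": -0.0009, "y": -0.0012, "z": 0, "twist": 0},
    {"x": -0.0011, "y": -0.0015, "z": 0, "twist": 0},
    {"x": -0.0013, "y": -0.0018, "z": 0, "twist": 0},
    {"x": -0.0015, "y": -0.002, "z": 0, "twist": 0},
    {"x": -0.0015, "y": -0.002, "z": 0, "twist": 0},
    {"x": -0.0015, "y": -0.002, "z": 0, "twist": 0},
    {"x": -0.0015, "y": -0.002, "z": 0, "twist": 0}
  ]
}}

```text
clock: 19.22
tcp_pos: [0.503, -0.2513, 0.0454]
orientation: [-0.0, -0.018, 1.0, 0.0]
contact_force: [-2.9, 4.2, 2.1]
gripper_width: 0.0507
```

Run:
```python
from h import *
f=[sensors.sense()['contact_force']]
im=save('wrist','w18.png')
f.append(sensors.sense()['contact_force'])
im=save('side','s18.png'); draw('side',im,None,.06,(225,150,365,280),'s18z.png',5)
s=sensors.sense(); print(s['tcp_pos'],f,s['contact_force'],s['clock'])
way(s,[.02,0,-.02,-.04],-.0146)
```

```text
[ 0.50291903 -0.25130811  0.04537561] [array([-2.85159802,  4.20608382,  2.12055471]), array([-3.28460833,  4.80384133,  1.68956717])] [-2.78793641  3.49297319  2.38940207] 19.3167
0.02 [ 0.5018 -0.25    0.0455] [ 0.0011  0.0013 -0.0001]
0 [ 0.5039 -0.2528  0.0455] [-0.001  -0.0015 -0.0001]
-0.02 [ 0.5061 -0.2556  0.0455] [-0.003  -0.0044 -0.0001]
-0.04 [ 0.5084 -0.2582  0.0455] [-0.0052 -0.0071 -0.0001]
```

View pics/s18z.png

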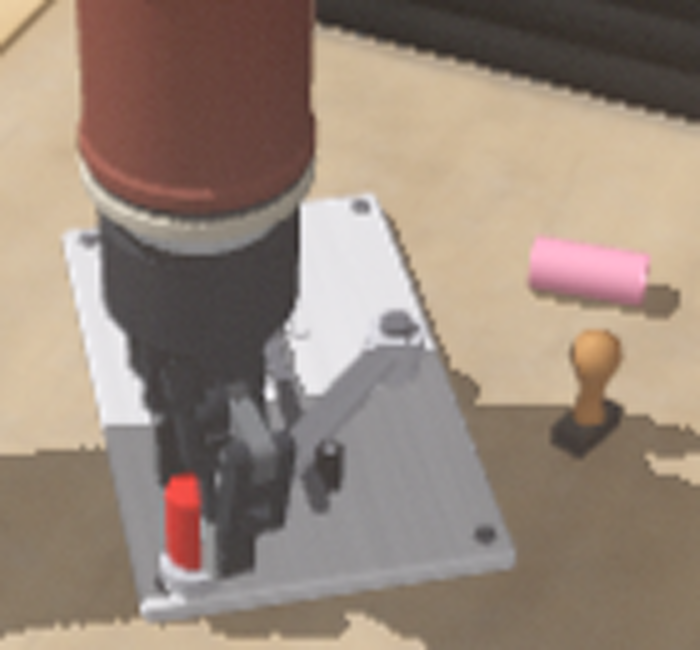

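The force is up at 5–6 N and the arm lags its command by about 0.7 mm, so the lever is on its pin at about 0 rad. Next I centre the fingers round the handle and lift straight up.

Request:
{"fn": "apply_moves", "kwargs": {
  "series": [
    {"x": 0.0005, "y": 0.003, "z": 0, "twist": 0},
    {"x": 0.001, "y": 0.008, "z": 0, "twist": 0},
    {"x": 0.001, "y": 0.013, "z": 0, "twist": 0},
    {"x": 0.001, "y": 0.015, "z": 0, "twist": 0},
    {"x": 0.001, "y": 0.015, "z": 0, "twist": 0},
    {"x": 0.001, "y": 0.015, "z": -0.006, "twist": 0},
    {"x": 0.001, "y": 0.015, "z": -0.016, "twist": 0},
    {"x": 0.001, "y": 0.015, "z": -0.03, "twist": 0},
    {"x": 0.001, "y": 0.015, "z": -0.048, "twist": 0},
    {"x": 0.001, "y": 0.015, "z": -0.07, "twist": 0}
  ]
}}

```text
clock: 20.15
tcp_pos: [0.5011, -0.2372, 0.1165]
orientation: [-0.0, -0.017, 1.0, -0.0]
contact_force: [0.5, 0.2, -0.5]
gripper_width: 0.0513
```

Request:
{"fn": "apply_moves", "kwargs": {
  "series": [
    {"x": 0, "y": 0, "z": -0.025, "twist": 0},
    {"x": 0, "y": 0, "z": -0.05, "twist": 0},
    {"x": 0, "y": 0, "z": -0.08, "twist": 0},
    {"x": 0, "y": 0.02, "z": -0.11, "twist": 0},
    {"x": 0, "y": 0.04, "z": -0.13, "twist": 0},
    {"x": 0, "y": 0.07, "z": -0.14, "twist": 0},
    {"x": 0, "y": 0.09, "z": -0.14, "twist": 0},
    {"x": 0, "y": 0.1, "z": -0.14, "twist": 0},
    {"x": 0, "y": 0.1, "z": -0.14, "twist": 0},
    {"x": 0, "y": 0.1, "z": -0.14, "twist": 0}
  ]
}}

```text
clock: 20.98
tcp_pos: [0.4979, -0.1378, 0.2556]
orientation: [-0.0, -0.018, 1.0, -0.0]
contact_force: [0.2, -0.1, 0.3]
gripper_width: 0.0513
```

Run:
```python
from h import *
s=sensors.sense(); print(s['tcp_pos'],s['orientation'],s['contact_force'],s['clock'])
im=save('wrist','w19.png'); drawW(s,im,G,0,'w19o.png')
im=save('scene','c19.png'); draw('scene',im,G,0,(205,170,355,305),'c19z.png',5)
im=save('side','s19.png'); draw('side',im,G,0,(225,150,365,280),'s19z.png',5)
print(sensors.sense()['clock'])
```

```text
[ 0.49790207 -0.1377615   0.25563006] [-1.39552021e-05 -1.75914497e-02  9.99845247e-01 -1.54102403e-04] [ 0.20692699 -0.097865    0.26042883] 20.9833
21.1333
```

View pics/w19o.png

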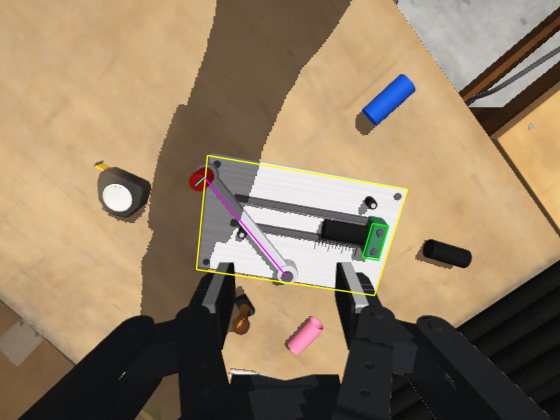

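View pics/c19z.png

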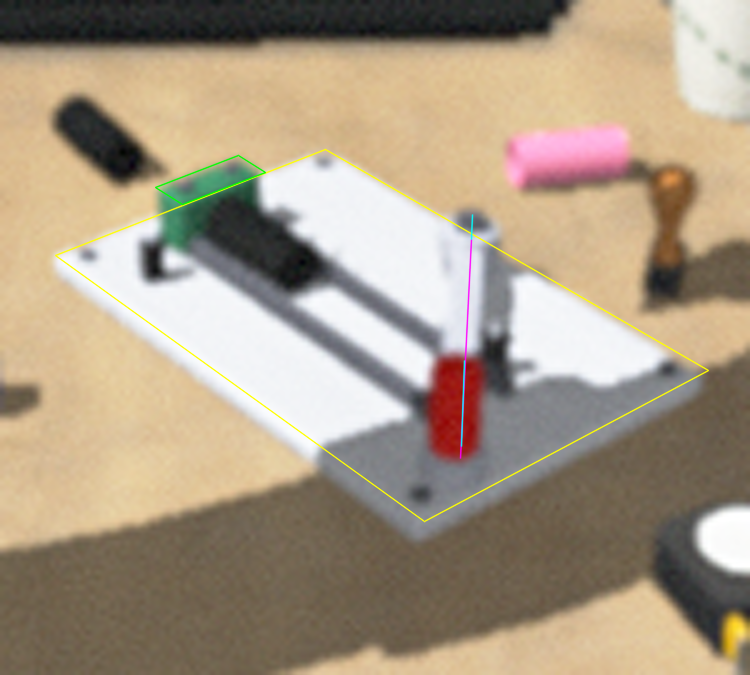

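View pics/s19z.png

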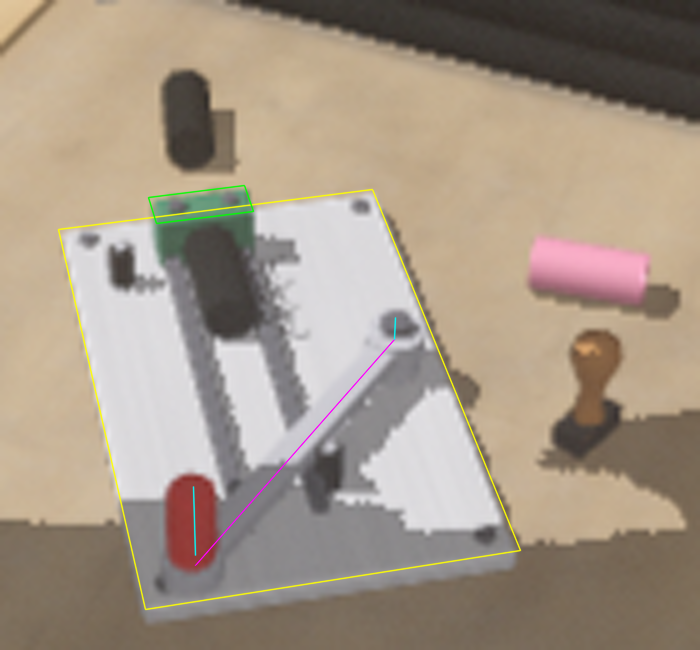

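The lever lies against its pin and fits the overlay at about 0 rad. The tube lies straight in the channel. One zoom on the tube/stop contact before handing in.

Run:
```python
from h import *
im=cv2.imread('pics/w19.png'); cv2.imwrite('pics/w19z.png',cv2.resize(im[200:270,290:410],None,fx=6,fy=6,interpolation=cv2.INTER_CUBIC))
s=dict(tcp_pos=np.array([.497902,-.137762,.25563]),orientation=[0,-.01759,.999845,-.000154])
# pixel of far/near top ends of a homed tube
print(wproj(s,g2w(G,[[0,.085,.039],[0,.027,.039],[-.0135,.085,.0255],[-.0135,.027,.0255]])).round(1))
```

```text
[[366.2 238.9]
 [323.5 232.1]
 [366.2 225.8]
 [324.4 219.1]]
```

View pics/w19z.png

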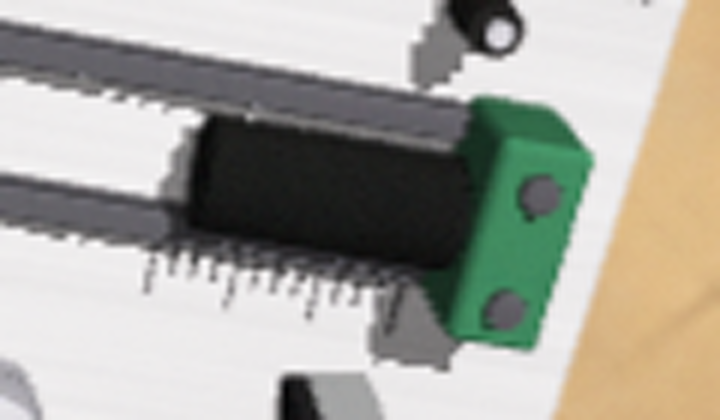

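The tube is flush with the green stop, with no visible gap, and the lever is on its pin. The arm is clear, so I'm handing in.

```bash
python3 -c "
from h import *
print(ticket.close_job()); s=sensors.sense(); print(s['clock'],s['contact_force'])"
```

```text
the job is handed in; nothing more can be done
None
the job is handed in; nothing more can be done
```

The lever slid the tube home against the green stop and is back on its stop pin. The job was handed in at about 21 s of the 72 s allowed, and the hand-in reports no verdict.

- **Method:** I straddled the red handle loosely with the fingers about 51 mm apart, never gripping it. One finger pushed the lever round and the other pushed it back.
- **Tube home:** I pushed in small steps until the handle force rose from about 2 N to about 6 N and the arm began to lag its command. I estimate 8–10 N between tube and stop.
- **Lever back:** the same signs showed it reach its pin, again at about 6 N. I then centred the fingers, lifted clear and moved away.
- **Last checks:**
  - The pictures show the tube straight in the channel and flush with the stop, with no visible gap.
  - The lever lies against its pin and fits an overlay drawn at 0 rad.
  - The spare tube, tape measure and stamp look unmoved.
  - The force reading with the arm clear was about 0.
- **Disagreement:** my fitted model put the lever at about 1.125 rad when the tube was home, against about 1.1 in the task. That is within my pose error of a few millimetres. I did not measure the tube's final position more finely than the pictures allow.

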